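# Lever open the tea tin with the blade from the roll-top caddy

### The arm

A 6-joint arm with a two-finger parallel gripper is mounted at the origin on the work surface. World frame = base frame: x ahead of the robot, y to its left, z up, the work surface at z = 0. Lengths are in m, angles in degrees, forces in N, time in s.
With the tool pointing down it reaches from about 0.4 to 0.825 m from the base axis. Payload 7 kg.
Tool frame: the origin (TCP) lies midway between the tips of the shut fingers; the grasp point (between the pads) lies 19 mm behind it (ctrl.hold_point_z is the distance from the TCP to the grasp point, in m); z points along the fingers, y is the line along which they close (so a half turn about z gives the same grasp; the last joint's range is limited). The gripper opens to 88 mm and grips with 3 to 60 N. Pads are 19 mm wide; open, the fingers measure 130 mm over their backs; the gripper's body (78 mm by 193 mm) begins 47 mm behind the grasp point.
Start: joints at [91.45, 20.546, 0.682, 0, -70.136, -16.507], TCP at [0.175, 0.652, 0.227] pointing down, gripper open.
Joint ranges: [-176.03, 176.03], [-82.01, 121.73], [-58.28, 71.71], [-173.87, 95.51], [-174.79, -0.11], [-173.66, 173.66]. Speed limits (degrees/s): [136.94, 136.94, 172.46, 180, 180, 180].

### API

Orientations are given as [roll, pitch, yaw] about the fixed x, y, z axes, in that order (R = Rz(yaw) Ry(pitch) Rx(roll)).
In Python, from plant import ctrl gives the robot as it stands.
- The arm moves only by the tool apply_moves, never from a script. Its argument "deltas" is a list of rows, each an object with "fingers": the finger opening in mm, from 0 to 87.6; "delta_pos": the shift along the tool's x, y, z in mm, a list of three; "angular": the turn, a rotation vector about the tool's x, y, z in degrees, a list of three. A call has 1 to 10 rows; each row is the pose to reach, as a shift and turn from the pose commanded when the call began, along the tool's axes at that moment; what a row does not reach only later rows make up. A row lasts 1/10 s, in which the tool goes at most 50 mm and 8.59 degrees, less where a joint would pass 70% of its speed; a pose out of reach is approached as far as the arm can. A call with a gripper value outside its range is refused whole. The fingers move at their own pace and stop on an object; the grip force is fixed at half the most. Time passes only in rows, so rows that repeat a pose let the fingers close. It gives the time, the measured TCP pose, the force, the opening and the grip force at its end, in the units of the state.
- ctrl.get_obs(): the state, without advancing time (a new reading comes with each control period).
- ctrl.snapshot(name): name is "scene" or "top"; returns the picture (384x512x3 uint8, red, green, blue); there is no depth.
- ctrl.camera_params(name): a dict with "fx", "fy", "cx", "cy" (pixels), "cam_to_world" (4x4, takes a point from camera to world coordinates). Camera axes: x right, y up, looking along -z (the intrinsics and any distortion apply to the point x, -y, -z); pixel columns grow to the right and rows downward; lengths in m; the calibration is good to about 2 mm. A picture is of the moment at which its call begins. camera_params takes no time and is no camera call.
- ctrl.close_job(): hands the job in; it is judged then, once.
The state is a dict: "clock": time; "joint_pos": joint angles; "qvel": joint speeds; "tau": joint torques, N m; "tool_pos": TCP position; "orientation": TCP orientation; "force": force on the tool from outside, world axes, zero at the start; "moment": the same for the moment, N m; "opening": finger opening in m; "gripper_force": force on a finger pad.
Only numpy, scipy, OpenCV 4.12 (cv2) and the standard library are available. Lean on these libraries where they do the work, as an engineer would, in place of code of your own. Each camera call takes 0.05 s, during which the arm holds its last target. There are 200 camera calls.

### The job

Open the tea tin for service: roll the tambour cover of the wooden caddy fully back, take out the flat blade and, with nothing but the blade touching the tin, lever up its hinged lid from the slot under the front edge until it stands about upright. Then lay the blade back in the caddy, roll the cover fully shut and let go. Leave the other things on the counter where they stand.

Things in the scene. Friction and masses are not known exactly. Their poses are not given: they have to be found in the camera images.
- caddy: Fixed wooden roll-top caddy, 250 mm deep (its x) and wide (its y), on the left or right of the counter. Origin: centre of its underside; its front is its -x side. The tambour turns about a line along y, 20 mm above the origin. Floor 8 mm thick, side walls 6 mm, front wall 45 mm high (inner face at x = -119 mm). The rear half (x > 0) is under a fixed hood, 142 mm high.
- rests (a point): Point midway between the tops of the two wooden rests in the caddy that carry the blade, at x = -70, y = 0, z = 33 mm of the caddy. The rests are 8 mm thick in y, centred at y = -65 and +65 mm, and run from x = -107 to -32 mm.
- cover (a joint): Slatted tambour cover of the caddy, a curved shell of 120 mm radius: 0 = shut over the front half, 1.5 rad = fully rolled back over the rear half. 2 to 3 N at the handle moves it and it stays where left; it may start partly open. Fully back, its front edge is 15 mm behind the tambour axis, 142 mm high, and the front half is open from above.
- cover_handle (a point): Middle of the cover's round steel handle rod, 12 mm thick, 120 mm long along the caddy's y. It runs on a circle of 165 mm radius about the tambour axis: shut it is 110 mm in front of (caddy -x) and 123 mm above that axis (48 degrees), fully back 114 mm behind and 119 mm above. Gap from rod to cover 36 mm: a finger fits on either side from above.
- blade: Loose flat blade tool 170 mm long, about 80 g: black handle 95 long x 20 wide x 16 mm high, then a steel blade 75 x 30 x 2 mm, undersides in one plane. Origin: on the underside where handle and blade meet; x points to the tip, z up. It starts lying on the two rests, roughly along the caddy's y, tip to the caddy's +y, its handle free underneath between the rests.
- blade_tip (a point): Middle of the blade's tip edge (75 mm along the tool's x, 1 mm above its underside).
- tin: Fixed steel tea tin, 120 mm deep (its x), 150 wide (its y), 90 high without lid, on the other side of the counter. Origin: under the middle of its front wall's outer face, on the counter; the tin lies on its +x side, its front faces -x. Walls 3 mm; the front wall is only 82 mm high, which leaves a slot 8 mm high (82 to 90 mm up) and 144 mm wide under the front edge of the shut lid. Tea bags inside reach 65 mm.
- lid (a joint): Steel lid of the tin, a plate 6 mm thick and 124 mm from hinge to front edge, its underside 90 mm above the counter when shut. Hinge line along the tin's y at x = 120, z = 90 mm of the tin. 0 = shut, about 1.57 = upright, 1.75 = stop (rad). Stiff hinge: 2 to 3 N at the front edge lifts it, and it stays where it is left.
- lid_edge (a point): Middle of the lower front edge of the lid; shut it is at x = -4, z = 90 mm of the tin, overhanging the front wall by 4 mm.
- syrup_a: Bystander: amber syrup bottle with white pump, 76 mm across, 289 mm tall, origin under its centre, spout out to 65 mm along its -x.
- pitcher: Bystander: steel milk pitcher with a handle, 72 mm across, 100 mm tall, origin under its centre; it stands between robot and work.
- shaker: Bystander: aluminium shaker 60 mm across, 98 mm tall, beside the tin on its +y side, origin under its centre.
- cup: Bystander: white cup 76 mm across, 85 mm tall, beside the tin on its -y side, origin under its centre.
- spoon: Bystander: spoon 160 mm long lying behind the tin.

How it is judged (in metres and radians):
On the way, in this order (a step that is already met when the one before it is completed fails the run):
1. the tambour cover is rolled back (value of joint cover above 1.3 rad), for 0.1 s.
2. the blade is out of the caddy (height (world z) of blade above 0.06 m and horizontal distance between blade and caddy above 0.17 m), for 0.1 s.
3. the lid is being levered up by the blade (value of joint lid above 0.15 rad and contact force between blade and tin above 0.2 N), for 0.1 s.
4. the lid stands about upright (value of joint lid above 1.2 rad), for 0.2 s.
At the end, for the whole second after the job is handed in: The tin's lid stands at least 1.2 rad (69 degrees) open, the blade lies at rest inside the caddy (between its walls, under 60 mm high), and the tambour cover is shut to within 0.06 rad (value of joint lid above 1.2 rad and value of joint cover below 0.06 rad and x of blade in the frame of caddy between -0.118 and 0.11 m and y of blade in the frame of caddy between -0.118 and 0.118 m and x of blade_tip in the frame of caddy between -0.118 and 0.11 m and y of blade_tip in the frame of caddy between -0.12 and 0.12 m and height (world z) of blade below 0.06 m and height (world z) of blade_tip below 0.08 m and linear speed of blade below 0.02 m/s); the robot touches nothing.
It fails at once if fingers or arm press on the tin or its lid (over 2 N): only the blade may (contact force between any of the fingers, the arm and tin above 2 N).
It fails at once if a bystander is shifted by more than 30 mm or tipped (distance of any of syrup_a, pitcher, shaker, cup, spoon from where it was at the start of the episode above 0.03 m or angle between any of syrup_a, pitcher, shaker, cup's own z axis and vertical above 0.35 rad).
It also fails if it takes over 72 s, if anything falls off the work surface, if the arm or the gripper's body presses on something with over 40 N, if the wrist force passes 120 N, or if a joint passes its speed limit or range.

## Working session

There is one attempt and no reset: what is moved stays moved. The work goes in short steps, Python scripts to look and compute and a tool call to move; the robot and the scene stay as the last step left them, time stands still between calls to the robot, and variables do not carry over. Pictures are saved under pics/ and viewed, at most 10 in all, crops included, and the job is handed in when it is done.

Besides the shell and the picture viewer there is one more tool, called after ">>>" as a command line: name --argument value ..., lists and objects as JSON in quotes. apply_moves: Moves the arm, as the interface text tells. Its arguments: {"type":"object","properties":{"deltas":{"type":"array"}},"required":["deltas"]}

```bash
ls; mkdir -p pics; python3 - <<'E'
from plant import ctrl
import cv2,numpy as np
for n in("scene","top"):
    im=ctrl.snapshot(n); np.save(f"pics/{n}0.npy",im); cv2.imwrite(f"pics/{n}0.png",cv2.resize(im[:,:,::-1],(800,600),interpolation=cv2.INTER_CUBIC))
    p=ctrl.camera_params(n); print(n,{k:np.round(v,4).tolist() for k,v in p.items() if not isinstance(v,str)})
print(ctrl.get_obs(), ctrl.hold_point_z)
E
```

```text
pics
scene {'fx': 397.4595, 'fy': 397.4595, 'cx': 258.0747, 'cy': 194.1001, 'cam_to_world': [[-0.798, -0.3927, 0.4571, 1.0309], [0.6026, -0.5094, 0.6144, 0.6449], [-0.0084, 0.7657, 0.6431, 0.7611], [0.0, 0.0, 0.0, 1.0]]}
top {'fx': 486.4113, 'fy': 486.4113, 'cx': 252.4587, 'cy': 200.0008, 'cam_to_world': [[-0.0238, 0.99, -0.1393, 0.3858], [-0.9997, -0.0242, -0.0017, -0.003], [-0.0051, 0.1393, 0.9902, 1.5664], [0.0, 0.0, 0.0, 1.0]]}
{'clock': 0.1, 'joint_pos': array([ 9.14502435e+01,  2.05866173e+01,  6.39441321e-01, -1.58484221e-02,
       -7.01353697e+01, -1.65082551e+01]), 'qvel': array([-0.11687609, -0.22262358,  0.13000711,  0.04336378, -0.10289797,
        0.00222984]), 'tau': array([-1.14977578e-03, -5.84166741e+01,  2.93750274e+01,  7.01546699e+00,
        1.01659991e-02, -5.35720562e-05]), 'tool_pos': array([0.17527148, 0.65140573, 0.22573355]), 'orientation': array([ 1.79916623e+02, -9.17232365e-03, -1.50634009e+01]), 'force': array([0.83787387, 0.03299626, 0.67620804]), 'moment': array([ 0.02039499, -0.0030544 , -0.01053157]), 'gripper_force': 0.0, 'opening': 0.08759946781312092} 0.0188
```

View pics/scene0.png

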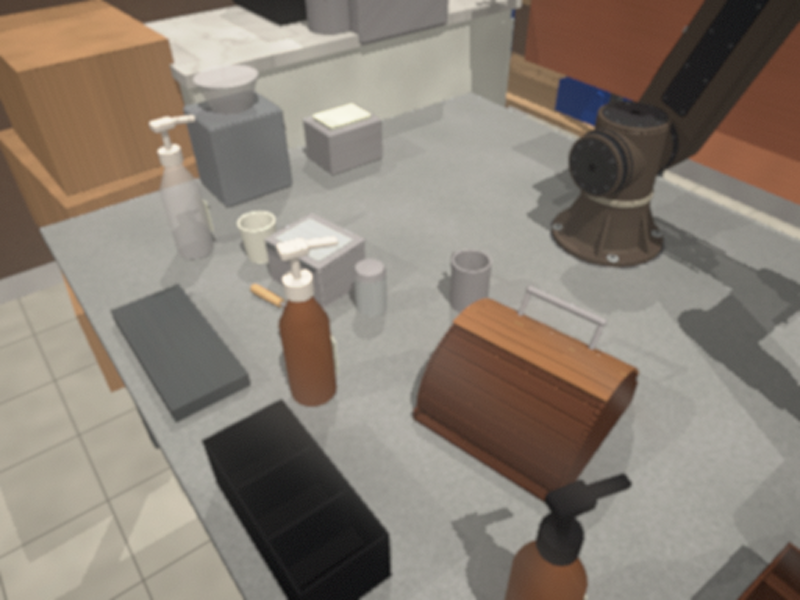

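View pics/top0.png

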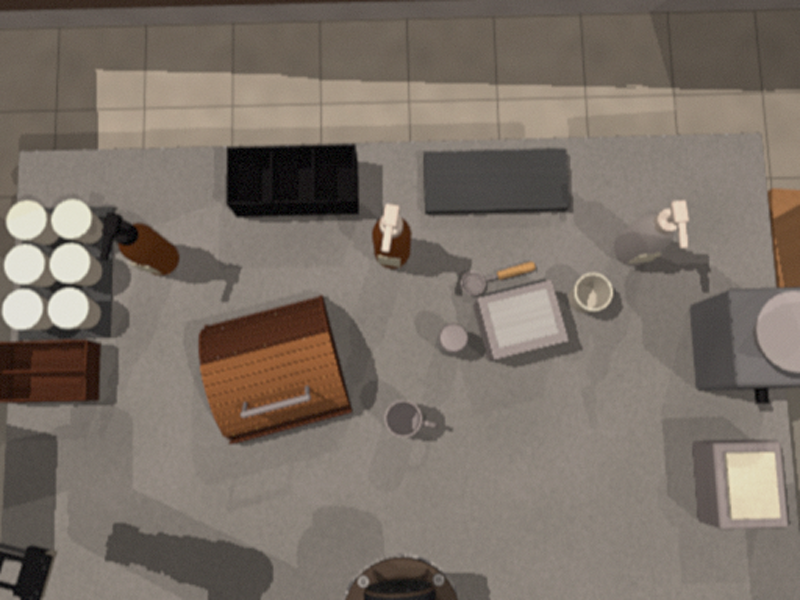

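The scene view shows the tin left of centre (315,260), the caddy at (525,395) with its handle bar at (565,310), the pitcher at (470,280), and the syrup bottle at (310,340). In the top view the caddy is at (275,370), its handle runs from (242,413) to (308,392), the tin is at (523,320), and the pitcher is at (404,420). Next I zoom in to measure.

```bash
cat > h.py <<'E'
from plant import ctrl
import cv2,numpy as np
P={n:ctrl.camera_params(n) for n in("scene","top")}
def ray(n,u,v):
    p=P[n];M=np.array(p["cam_to_world"])
    d=M[:3,:3]@np.array([(u-p["cx"])/p["fx"],-(v-p["cy"])/p["fy"],-1.]);return M[:3,3],d
def on(n,u,v,z):
    o,d=ray(n,u,v);return o+d*(z-o[2])/d[2]
def proj(n,X):
    p=P[n];M=np.array(p["cam_to_world"]);c=M[:3,:3].T@(np.array(X)-M[:3,3])
    return np.array([p["cx"]+p["fx"]*c[0]/-c[2],p["cy"]-p["fy"]*c[1]/-c[2]])
def tri(a,b):
    (o1,d1),(o2,d2)=ray("top",*a),ray("scene",*b)
    s=np.linalg.lstsq(np.c_[d1,-d2],o2-o1,rcond=None)[0];A=o1+s[0]*d1;B=o2+s[1]*d2
    return (A+B)/2,np.linalg.norm(A-B)
def crop(im,x,y,w,h,k):
    return cv2.resize(im[y:y+h,x:x+w,::-1],(w*k,h*k),interpolation=cv2.INTER_CUBIC)
E
python3 - <<'E'
from h import *
print({k:v for k,v in P['top'].items() if k not in('cam_to_world',)})
t=np.load("pics/top0.npy");s=np.load("pics/scene0.npy")
a=np.hstack([crop(t,120,183,110,105,4),crop(t,290,165,90,105,4)]);a=a[:300] if 0 else a
cv2.imwrite("pics/c1.png",a[:, :800])
b=np.hstack([crop(s,260,175,155,150,3),crop(s,150,130,110,150,3)])
cv2.imwrite("pics/c2.png",b)
E
```

```text
{'fx': 486.41133943455276, 'fy': 486.41133943455276, 'cx': 252.45870949711156, 'cy': 200.00080956662984}
```

View pics/c1.png

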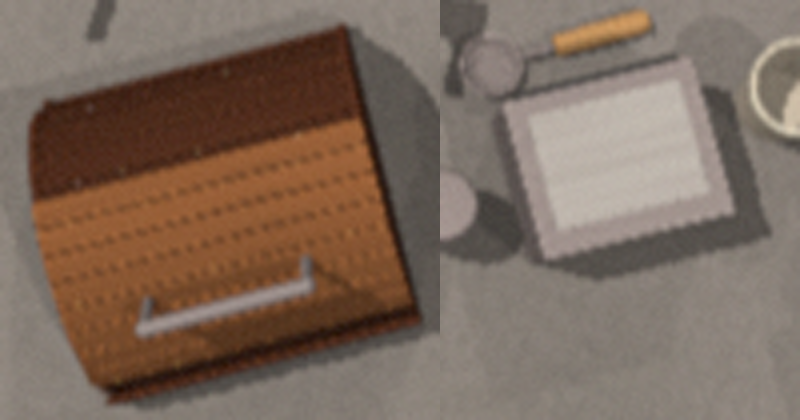

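View pics/c2.png

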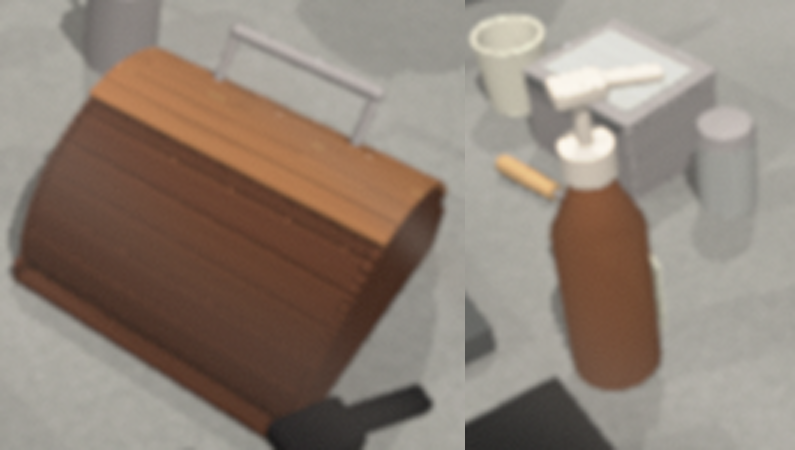

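```bash
python3 - <<'E'
from h import *
A=lambda x,y:(120+(x+.5)/4-.5,183+(y+.5)/4-.5)
B=lambda x,y:(290+(x-440+.5)/4-.5,165+(y+.5)/4-.5)
C=lambda x,y:(260+(x+.5)/3-.5,175+(y+.5)/3-.5)
D=lambda x,y:(150+(x-465+.5)/3-.5,130+(y+.5)/3-.5)
hL=tri(A(146,328),C(380,94));hR=tri(A(308,283),C(237,31));print("handle",hL,hR)
d=hL[0]-hR[0];print(np.linalg.norm(d),np.degrees(np.arctan2(d[1],d[0])))
L=[on("top",*B(*q),.096) for q in((503,103),(690,58),(735,212),(545,262))]
print(np.round(L,4))
for i in range(4):
    e=L[(i+1)%4]-L[i];print(np.linalg.norm(e),np.degrees(np.arctan2(e[1],e[0])))
c=np.mean(L,0);print("lid centre",c)
print("cad front top",[np.round(on("top",*A(*q),z),4).tolist() for q,z in(((104,388),.045),((415,312),.045),((108,402),0),((422,322),0))])
print("cad rear plinth",[np.round(on("scene",*C(*q),z),4).tolist() for q in((15,272),(268,438)) for z in (0,.02)])
print("ridge corners hood",[np.round(on("top",*A(*q),.0),4).tolist() for q in((345,28),)])
print("hood side at axis h142",[np.round(on("top",*A(*q),.142),4).tolist() for q in((36,198),(357,118))])
# others
print("scene lid",[np.round(on("scene",*D(*q),.096),4).tolist() for q in((613,22),(715,72),(630,125),(527,70))])
print("shaker",tri(B(452,205),D(725,123)),"pitcher",on("top",404*.64,418*.64,.1))
print("syrup pump",on("scene",*D(615,360),0))
E
```

```text
handle (array([0.40227981, 0.28118738, 0.16191021]), np.float64(0.0032028511809949938)) (array([0.43215653, 0.16384155, 0.16265635]), np.float64(0.0010113414906726779))
0.12109177671315653 104.2842498749254
[[ 0.6185 -0.1629  0.096 ]
 [ 0.6499 -0.3076  0.096 ]
 [ 0.5305 -0.3355  0.096 ]
 [ 0.496  -0.1899  0.096 ]]
0.14803507857838558 -77.7520117243806
0.12259979923067525 -166.85489836569604
0.14957712548563137 103.31832657035972
0.12537949772760149 12.43242059261659
lid centre [ 0.5736986  -0.24900047  0.096     ]
cad front top [[0.3595, 0.3357, 0.045], [0.412, 0.0945, 0.045], [0.3476, 0.3425, 0.0], [0.4047, 0.0919, 0.0]]
cad rear plinth [[0.6408, 0.1445, 0.0], [0.6511, 0.1577, 0.02], [0.5902, 0.3758, 0.0], [0.6018, 0.3828, 0.02]]
ridge corners hood [[0.6441, 0.1509, 0.0]]
hood side at axis h142 [[0.5, 0.365, 0.142], [0.5533, 0.1288, 0.142]]
scene lid [[0.537, -0.3269, 0.096], [0.5047, -0.1846, 0.096], [0.6168, -0.1608, 0.096], [0.6504, -0.3019, 0.096]]
shaker (array([ 0.54014596, -0.12048096,  0.08749463]), np.float64(0.004484849269874179)) pitcher [ 0.38814299 -0.0137732   0.1       ]
syrup pump [0.74128038 0.0028979  0.        ]
```

The crops show the caddy's handle rod, the tin's lid corners and the shaker. The cover is about 0.2 rad open, since the rod measures z = 0.162. The caddy origin is near (0.497, 0.2405) with yaw 12.7°, and the tin's front is near (0.519, -0.259) with yaw 12.8°. I'll write a helper for the moves and start on the cover.

```bash
cat >> h.py <<'E'
from scipy.spatial.transform import Rotation as Ro
CAD=(np.array([.4973,.2405,0]),12.7); TIN=(np.array([.5187,-.2593,0]),12.8)
def W(f,p): return f[0]+Ro.from_euler('z',f[1],degrees=True).apply(np.array(p)/1000.)
def go(pos,R):
    o=ctrl.get_obs();R0=Ro.from_euler('xyz',o["orientation"],degrees=True)
    d=R0.inv().apply(np.array(pos)-o["tool_pos"])*1000;r=(R0.inv()*R).as_rotvec(degrees=True)
    print("delta",np.round(d,1),"rot",np.round(r,2),"rows",round(max(np.linalg.norm(d)/50,np.linalg.norm(r)/8.59),1),"| now",np.round(o["tool_pos"],4),np.round(o["orientation"],1),"F",np.round(o["force"],1),"open",round(o["opening"]*1000,1))
down=lambda yaw:Ro.from_euler('xyz',[180,0,yaw],degrees=True)
E
python3 - <<'E'
from h import *
go(W(CAD,[-84,0,230]),down(-77.3))
E
```

```text
delta [343.4 352.2  -3.7] rot [ 7.000e-02 -5.000e-02  6.224e+01] rows 9.8 | now [0.1753 0.6514 0.2257] [179.9  -0.  -15.1] F [0.8 0.  0.7] open 87.6
```

>>> apply_moves --deltas '[{"fingers":40,"delta_pos":[343.4,352.2,-3.7],"angular":[0,0,62.2]},{"fingers":40,"delta_pos":[343.4,352.2,-3.7],"angular":[0,0,62.2]},{"fingers":40,"delta_pos":[343.4,352.2,-3.7],"angular":[0,0,62.2]},{"fingers":40,"delta_pos":[343.4,352.2,-3.7],"angular":[0,0,62.2]},{"fingers":40,"delta_pos":[343.4,352.2,-3.7],"angular":[0,0,62.2]},{"fingers":40,"delta_pos":[343.4,352.2,-3.7],"angular":[0,0,62.2]},{"fingers":40,"delta_pos":[343.4,352.2,-3.7],"angular":[0,0,62.2]},{"fingers":40,"delta_pos":[343.4,352.2,-3.7],"angular":[0,0,62.2]},{"fingers":40,"delta_pos":[343.4,352.2,-3.7],"angular":[0,0,62.2]},{"fingers":40,"delta_pos":[343.4,352.2,-3.7],"angular":[0,0,62.2]}]'

```text
clock: 1.1
tool_pos: [0.4159, 0.2202, 0.2303]
orientation: [-180.0, 0.0, -77.3]
force: [0.9, 0.3, -0.3]
opening: 0.0399
gripper_force: 0.0
```

```bash
python3 - <<'E'
from h import *
go(W(CAD,[-84,0,145]),down(-77.3))
im=ctrl.snapshot("scene");cv2.imwrite("pics/s1.png",crop(im,230,100,260,200,3))
E
```

```text
delta [-1.9  0.1 85.3] rot [-0.    0.01  0.03] rows 1.7 | now [0.4159 0.2202 0.2303] [-180.     0.   -77.3] F [ 0.9  0.3 -0.3] open 39.9
```

View pics/s1.png

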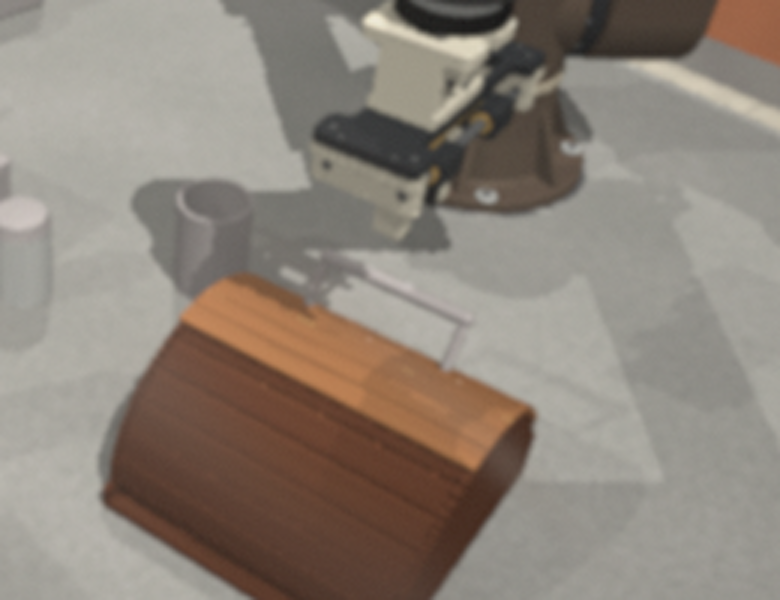

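The gripper stands right above the rod, with its finger at (390,235) and the rod running from (325,255) to (470,320). Descending.

>>> apply_moves --deltas '[{"fingers":40,"delta_pos":[-2,0,40],"angular":[0,0,0]},{"fingers":40,"delta_pos":[-2,0,65],"angular":[0,0,0]},{"fingers":40,"delta_pos":[-2,0,80],"angular":[0,0,0]},{"fingers":20,"delta_pos":[-2,0,80],"angular":[0,0,0]},{"fingers":20,"delta_pos":[-2,0,80],"angular":[0,0,0]},{"fingers":20,"delta_pos":[-2,0,80],"angular":[0,0,0]}]'

```text
clock: 1.75
tool_pos: [0.4155, 0.2251, 0.1513]
orientation: [-179.9, 0.0, -77.2]
force: [-0.5, 0.1, -0.2]
opening: 0.0226
gripper_force: 0.0
```

>>> apply_moves --deltas '[{"fingers":20,"delta_pos":[0,-20,-10],"angular":[0,0,0]},{"fingers":20,"delta_pos":[0,-40,-17],"angular":[0,0,0]},{"fingers":20,"delta_pos":[0,-60,-21],"angular":[0,0,0]},{"fingers":20,"delta_pos":[0,-80,-23],"angular":[0,0,0]},{"fingers":20,"delta_pos":[0,-100,-22],"angular":[0,0,0]},{"fingers":20,"delta_pos":[0,-120,-19],"angular":[0,0,0]},{"fingers":20,"delta_pos":[0,-140,-13],"angular":[0,0,0]},{"fingers":20,"delta_pos":[0,-160,-4],"angular":[0,0,0]},{"fingers":20,"delta_pos":[0,-180,8],"angular":[0,0,0]},{"fingers":20,"delta_pos":[0,-194,20],"angular":[0,0,0]}]'

```text
clock: 2.75
tool_pos: [0.6056, 0.2679, 0.131]
orientation: [-179.9, 0.0, -77.2]
force: [-1.3, 0.4, 0.4]
opening: 0.0199
gripper_force: 0.6
```

>>> apply_moves --deltas '[{"fingers":20,"delta_pos":[0,-3,2],"angular":[0,0,0]},{"fingers":20,"delta_pos":[0,-6,4],"angular":[0,0,0]},{"fingers":20,"delta_pos":[0,-6,4],"angular":[0,0,0]}]'

```text
clock: 3.05
tool_pos: [0.6094, 0.2684, 0.1264]
orientation: [179.9, -0.0, -77.3]
force: [-2.1, -1.2, -1.6]
opening: 0.02
gripper_force: 1.2
```

```bash
python3 - <<'E'
from h import *
o=ctrl.get_obs();print(Ro.from_euler('z',-12.7,degrees=True).apply(o["tool_pos"]-CAD[0]))
go(o["tool_pos"],down(-77.3))
E
```

```text
[0.11552253 0.00255751 0.1263744 ]
delta [0. 0. 0.] rot [ 0.05 -0.    0.04] rows 0.0 | now [0.6094 0.2684 0.1264] [179.9  -0.  -77.3] F [-2.1 -1.2 -1.6] open 20.0
```

>>> apply_moves --deltas '[{"fingers":20,"delta_pos":[0,-3,2],"angular":[0,0,0]},{"fingers":20,"delta_pos":[0,-5,3],"angular":[0,0,0]},{"fingers":20,"delta_pos":[0,-5,3],"angular":[0,0,0]}]'

```text
clock: 3.35
tool_pos: [0.6123, 0.2688, 0.1242]
orientation: [179.8, -0.0, -77.2]
force: [-14.8, -1.3, 8.3]
opening: 0.02
gripper_force: 7.1
```

The stop is reached, and the rod sits at caddy x of about 114, which confirms the calibration. Now I back off and look.

>>> apply_moves --deltas '[{"fingers":30,"delta_pos":[0,4,0],"angular":[0,0,0]},{"fingers":36,"delta_pos":[0,4,-50],"angular":[0,0,0]},{"fingers":36,"delta_pos":[0,4,-100],"angular":[0,0,0]},{"fingers":36,"delta_pos":[200,100,-180],"angular":[0,0,0]},{"fingers":36,"delta_pos":[200,100,-180],"angular":[0,0,0]},{"fingers":36,"delta_pos":[200,100,-180],"angular":[0,0,0]},{"fingers":36,"delta_pos":[200,100,-180],"angular":[0,0,0]},{"fingers":36,"delta_pos":[200,100,-180],"angular":[0,0,0]}]'

```text
clock: 4.15
tool_pos: [0.5616, 0.0503, 0.3063]
orientation: [-179.7, -0.0, -77.3]
force: [0.6, -0.5, -0.5]
opening: 0.0359
gripper_force: 0.0
```

```bash
python3 - <<'E'
from h import *
im=ctrl.snapshot("top");np.save("pics/t2.npy",im);cv2.imwrite("pics/t2.png",crop(im,110,165,130,120,5))
go(W(CAD,[-70,0,60]),down(-77.3))
# check: projections
R=[proj("top",W(CAD,p)) for p in([-70,-65,33],[-70,65,33],[-125,-125,45],[-125,125,45])]
print((np.array(R)-[110,165])*5)
E
```

```text
delta [-202.8   91.9  247.7] rot [-0.42 -0.05 -0.04] rows 6.7 | now [0.5613 0.0472 0.3086] [-1.796e+02 -1.000e-01 -7.730e+01] F [-1.7 -2.3  1.5] open 35.9
[[460.3249033  430.81538914]
 [258.32551015 481.53865885]
 [572.61440028 492.91105063]
 [179.23293755 592.1263664 ]]
```

View pics/t2.png

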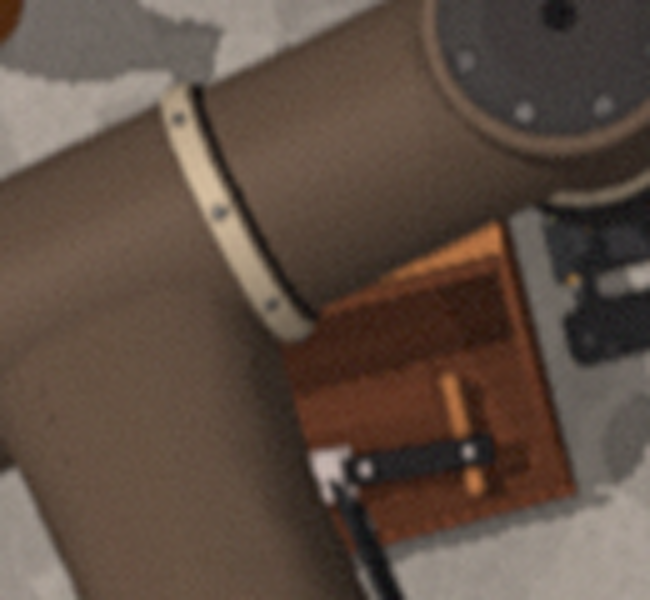

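The handle runs from (490,447) to (348,468), with the steel blade starting at about (345,470). The -y rest is centred near (462,432), as predicted.

```bash
python3 - <<'E'
from h import *
A=lambda x,y:(110+(x+.5)/5-.5,165+(y+.5)/5-.5)
c=lambda X:Ro.from_euler('z',-12.7,degrees=True).apply(X-CAD[0])*1000
a,b=[on("top",*A(*q),.049) for q in((491,447),(349,469))]
print(c(a),c(b),np.linalg.norm(a-b));d=b-a;yaw=np.degrees(np.arctan2(d[1],d[0]));print("blade yaw",yaw)
# grasp: point on handle 8 mm behind junction (blade x=-14)
u=d/np.linalg.norm(d);J=b;J[2]=.033
g=J-u*.016; g[2]=.041
print("J",J,"g",g,c(g))
psi=yaw-180
R=down(psi)*Ro.from_rotvec([30,0,0],degrees=True)
R2=down(psi)*Ro.from_rotvec([-30,0,0],degrees=True)
for r in(R,R2): print(r.apply([0,0,1]))
E
```

```text
[-83.82204956 -81.81119288  49.        ] [-75.60573307   6.76486904  49.        ] 0.08895631850442755
blade yaw 97.40040810254823
J [0.42205676 0.23047773 0.033     ] g [0.42411761 0.21461101 0.041     ] [-77.08354899  -9.16673666  41.        ]
[ 0.49583512  0.06440133 -0.8660254 ]
[-0.49583512 -0.06440133 -0.8660254 ]
```

```bash
cat >> h.py <<'E'
BR=down(97.4-180)*Ro.from_rotvec([20,0,0],degrees=True)
BG=np.array([.4242,.2146,.041])+np.array([.0010,.0002,0])+BR.apply([0,0,.007])+np.array([-.0003,.002,0])
E
python3 - <<'E'
from h import *
print(BG);go(BG+[0,0,.17],BR)
E
```

```text
[0.4272742  0.21710835 0.03442215]
delta [-195.2   94.3  103.3] rot [19.56  0.88  5.21] rows 4.8 | now [0.5613 0.0472 0.3086] [-1.796e+02 -1.000e-01 -7.730e+01] F [-1.7 -2.3  1.5] open 35.9
```

>>> apply_moves --deltas '[{"fingers":29,"delta_pos":[-195,94,40],"angular":[19.5,0.9,5.2]},{"fingers":29,"delta_pos":[-195,94,40],"angular":[19.5,0.9,5.2]},{"fingers":29,"delta_pos":[-195,94,40],"angular":[19.5,0.9,5.2]},{"fingers":29,"delta_pos":[-195,94,40],"angular":[19.5,0.9,5.2]},{"fingers":29,"delta_pos":[-195,94,40],"angular":[19.5,0.9,5.2]},{"fingers":29,"delta_pos":[-195,94,103],"angular":[19.5,0.9,5.2]},{"fingers":29,"delta_pos":[-195,94,103],"angular":[19.5,0.9,5.2]}]'

```text
clock: 4.9
tool_pos: [0.4245, 0.223, 0.1977]
orientation: [-160.6, 0.0, -82.2]
force: [0.3, -0.6, 0.1]
opening: 0.0291
gripper_force: 0.0
```

```bash
python3 - <<'E'
from h import *
go(BG+[0,0,.06],BR);go(BG,BR)
E
```

```text
delta [ 6.2 32.5 98.1] rot [0.55 0.15 0.37] rows 2.1 | now [0.4245 0.223  0.1977] [-160.6    0.   -82.2] F [ 0.3 -0.6  0.1] open 29.1
delta [  6.2  52.5 154.7] rot [0.55 0.15 0.37] rows 3.3 | now [0.4245 0.223  0.1977] [-160.6    0.   -82.2] F [ 0.3 -0.6  0.1] open 29.1
```

>>> apply_moves --deltas '[{"fingers":29,"delta_pos":[6,15,49],"angular":[0.5,0.1,0.4]},{"fingers":29,"delta_pos":[6,32.5,98],"angular":[0.5,0.1,0.4]},{"fingers":29,"delta_pos":[6,32.5,98],"angular":[0.5,0.1,0.4]},{"fingers":29,"delta_pos":[6,32.5,98],"angular":[0.5,0.1,0.4]}]'

```text
clock: 5.3
tool_pos: [0.4369, 0.2204, 0.1087]
orientation: [-161.2, -0.1, -83.0]
force: [-0.4, -0.6, -0.1]
opening: 0.0289
gripper_force: 0.0
```

```bash
python3 - <<'E'
from h import *
go(BG,BR)
im=ctrl.snapshot("scene");t=ctrl.snapshot("top")
cv2.imwrite("pics/s3.png",np.hstack([crop(im,270,140,130,190,3),crop(t,120,170,130,190,3)]))
E
```

```text
delta [ 1.9 33.3 67.1] rot [ 1.22 -0.24 -0.31] rows 1.5 | now [0.4369 0.2204 0.1087] [-1.612e+02 -1.000e-01 -8.300e+01] F [-0.4 -0.6 -0.1] open 28.9
```

View pics/s3.png

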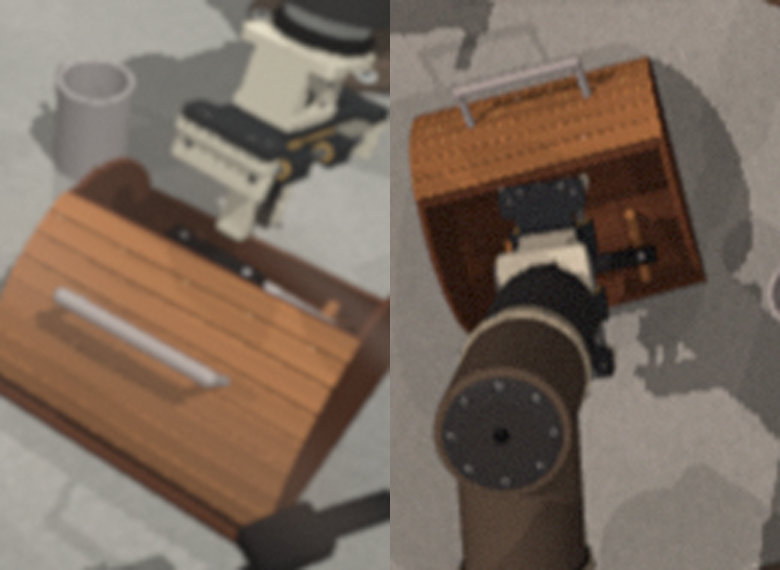

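The scene view shows the black handle from (178,232) to about (255,275), then the steel out to (330,318). The gripper finger at (235,225) is above it, and the cover is fully back. The pose has not settled yet, so I repeat the target.

>>> apply_moves --deltas '[{"fingers":29,"delta_pos":[2,13,10],"angular":[1.2,-0.2,-0.3]},{"fingers":29,"delta_pos":[2,13,10],"angular":[1.2,-0.2,-0.3]},{"fingers":29,"delta_pos":[2,13,10],"angular":[1.2,-0.2,-0.3]}]'

```text
clock: 5.7
tool_pos: [0.4352, 0.2223, 0.1085]
orientation: [-161.3, -0.1, -82.6]
force: [-0.5, 0.1, -0.7]
opening: 0.0291
gripper_force: 0.0
```

```bash
python3 - <<'E'
from h import *
C=lambda x,y:(270+(x+.5)/3-.5,140+(y+.5)/3-.5)
c=lambda X:Ro.from_euler('z',-12.7,degrees=True).apply(X-CAD[0])*1000
for q,z in(((178,232),.049),((258,276),.049),((330,318),.035)): print(c(on("scene",*C(*q),z)))
go(BG,BR)
E
```

```text
[-81.02375228 -73.2967712   49.        ]
[-78.17783408   6.64034054  49.        ]
[-86.85934089  70.51231412  35.        ]
delta [ 4.1 31.9 67.4] rot [ 1.27 -0.06 -0.01] rows 1.5 | now [0.4352 0.2223 0.1085] [-1.613e+02 -1.000e-01 -8.260e+01] F [-0.5  0.1 -0.7] open 29.1
```

```bash
python3 - <<'E'
from h import *
o=ctrl.get_obs();print(np.round(o["joint_pos"],2),o["tool_pos"],o["orientation"],[a for a in dir(ctrl) if a[0]!='_'])
E
```

```text
[ 57.14   0.24 -58.22  37.59 -23.76 -83.38] [0.43518611 0.22231989 0.10850747] [-1.61266325e+02 -5.90555627e-02 -8.26271250e+01] ['PlanningError', 'camera_params', 'close_job', 'get_obs', 'hold_point_z', 'snapshot']
```

Joint 3 is at its limit, with the wrist too close to the base. Pitching about the closing axis, with the wrist leaning to +y, does not disturb the grasp and moves the wrist outward.

```bash
cat >> h.py <<'E'
BR=down(97.4-180)*Ro.from_rotvec([20,0,0],degrees=True)*Ro.from_rotvec([0,20,0],degrees=True)
BG=np.array([.4244,.2164,.041])+BR.apply([0,0,.007])
E
python3 - <<'E'
from h import *
print(BG);go(BG+[0,0,.09],BR)
E
```

```text
[0.42693937 0.21431556 0.03481884]
delta [  6.9   3.5 -18.4] rot [ 1.25 19.93  0.22] rows 2.3 | now [0.4352 0.2223 0.1085] [-1.613e+02 -1.000e-01 -8.260e+01] F [-0.5  0.1 -0.7] open 29.1
```

>>> apply_moves --deltas '[{"fingers":29,"delta_pos":[7,3.5,-18],"angular":[0,20,0]},{"fingers":29,"delta_pos":[7,3.5,-18],"angular":[0,20,0]},{"fingers":29,"delta_pos":[7,3.5,-18],"angular":[0,20,0]},{"fingers":29,"delta_pos":[7,3.5,-18],"angular":[0,20,0]},{"fingers":29,"delta_pos":[7,3.5,-18],"angular":[0,20,0]}]'

```text
clock: 6.2
tool_pos: [0.4268, 0.214, 0.1234]
orientation: [-160.2, -19.0, -89.2]
force: [0.3, -0.7, -0.2]
opening: 0.029
gripper_force: 0.0
```

```bash
python3 - <<'E'
from h import *
go(BG+[0,0,.05],BR);go(BG,BR);print(np.round(ctrl.get_obs()["joint_pos"],1))
E
```

```text
delta [-12.9  12.1  34.3] rot [ 1.27 -0.09  0.49] rows 0.8 | now [0.4268 0.214  0.1234] [-160.2  -19.   -89.2] F [ 0.3 -0.7 -0.2] open 29.0
delta [-29.1  28.1  78.8] rot [ 1.27 -0.09  0.49] rows 1.8 | now [0.4268 0.214  0.1234] [-160.2  -19.   -89.2] F [ 0.3 -0.7 -0.2] open 29.0
[ 68.4   7.3 -51.   35.6 -47.5 -92.4]
```

>>> apply_moves --deltas '[{"fingers":29,"delta_pos":[-9,8,23],"angular":[1.2,0,0.4]},{"fingers":29,"delta_pos":[-16,15,45],"angular":[1.2,0,0.4]},{"fingers":29,"delta_pos":[-23,22,62],"angular":[1.2,0,0.4]},{"fingers":29,"delta_pos":[-23,22,62],"angular":[1.2,0,0.4]}]'

```text
clock: 6.6
tool_pos: [0.4288, 0.2156, 0.0553]
orientation: [-159.1, -18.9, -89.8]
force: [-0.3, -1.4, 0.6]
opening: 0.029
gripper_force: 0.0
```

```bash
python3 - <<'E'
from h import *
go(BG,BR);print(np.round(ctrl.get_obs()["joint_pos"],1))
im=ctrl.snapshot("scene");t=ctrl.snapshot("top")
cv2.imwrite("pics/s4.png",np.hstack([crop(im,280,160,100,120,4),crop(t,130,170,100,120,4)]))
E
```

```text
delta [-5.4  8.8 17.8] rot [ 0.28 -0.21 -0.01] rows 0.4 | now [0.4288 0.2156 0.0553] [-159.1  -18.9  -89.8] F [-0.3 -1.4  0.6] open 29.0
[  64.9   13.5  -58.2   49.1  -36.8 -105.7]
```

View pics/s4.png

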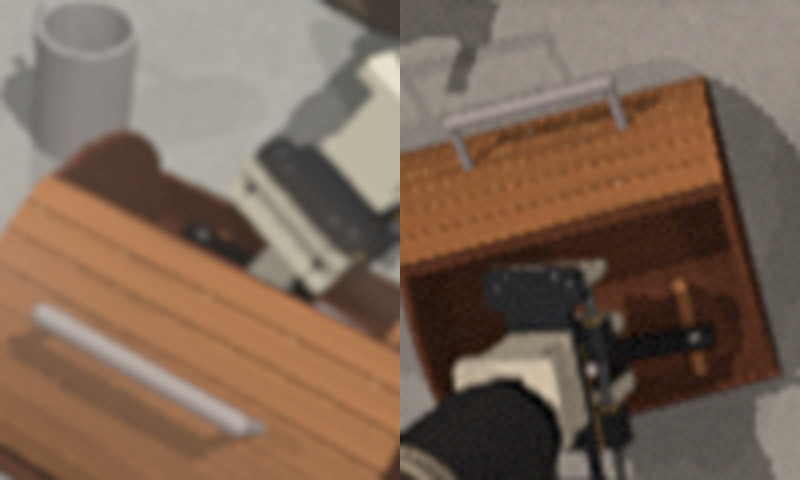

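The top crop shows the gripper body at rows 265-310, well clear of the hood edge at about row 230, so less tilt is needed. Joint 3 is at its limit again, so I'll cut the tilt to 12° and raise the pitch to 26°.

```bash
cat >> h.py <<'E'
BR=down(97.4-180)*Ro.from_rotvec([12,0,0],degrees=True)*Ro.from_rotvec([0,26,0],degrees=True)
BG=np.array([.4242,.2164,.041])+BR.apply([0,0,.007])
E
python3 - <<'E'
from h import *
print(BG);go(BG+[0,0,.02],BR)
E
```

```text
[0.42589242 0.21352544 0.03484593]
delta [0.8 2.8 0.5] rot [-7.08  5.76 -3.13] rows 1.1 | now [0.4283 0.2148 0.056 ] [-159.1  -19.   -89.8] F [ 0.2 -0.2  0.4] open 29.0
```

>>> apply_moves --deltas '[{"fingers":29,"delta_pos":[0.8,2.8,-3],"angular":[-7.1,5.8,-3.1]},{"fingers":29,"delta_pos":[0.8,2.8,-3],"angular":[-7.1,5.8,-3.1]},{"fingers":29,"delta_pos":[0.8,2.8,-3],"angular":[-7.1,5.8,-3.1]},{"fingers":29,"delta_pos":[0.8,2.8,-3],"angular":[-7.1,5.8,-3.1]}]'

```text
clock: 7.1
tool_pos: [0.4246, 0.2157, 0.058]
orientation: [-166.6, -25.4, -88.4]
force: [-0.2, 0.2, -0.3]
opening: 0.0291
gripper_force: 0.0
```

```bash
python3 - <<'E'
from h import *
go(BG,BR);print(np.round(ctrl.get_obs()["joint_pos"],1))
E
```

```text
delta [-7.9  3.8 21.5] rot [-0.08  0.03 -0.02] rows 0.5 | now [0.4246 0.2157 0.058 ] [-166.6  -25.4  -88.4] F [-0.2  0.2 -0.3] open 29.1
[ 67.2  18.1 -47.4  31.6 -47.  -89. ]
```

Good, joint 3 has margin. Descending.

>>> apply_moves --deltas '[{"fingers":29,"delta_pos":[-4,2,11],"angular":[0,0,0]},{"fingers":29,"delta_pos":[-8,4,21.5],"angular":[0,0,0]},{"fingers":29,"delta_pos":[-8,4,21.5],"angular":[0,0,0]}]'

```text
clock: 7.4
tool_pos: [0.4253, 0.212, 0.0338]
orientation: [-166.7, -25.5, -88.4]
force: [0.4, 0.0, -0.3]
opening: 0.029
gripper_force: 0.0
```

```bash
python3 - <<'E'
from h import *
go(BG,BR);print(np.round(ctrl.get_obs()["joint_pos"],1))
E
```

```text
delta [-0.9 -1.  -1.4] rot [ 0.01 -0.13  0.03] rows 0.0 | now [0.4253 0.212  0.0338] [-166.7  -25.5  -88.4] F [ 0.4  0.  -0.3] open 29.0
[ 66.4  20.3 -49.4  34.2 -43.5 -91.6]
```

>>> apply_moves --deltas '[{"fingers":0,"delta_pos":[0,0,0],"angular":[0,0,0]},{"fingers":0,"delta_pos":[0,0,0],"angular":[0,0,0]},{"fingers":0,"delta_pos":[0,0,0],"angular":[0,0,0]},{"fingers":0,"delta_pos":[0,0,0],"angular":[0,0,0]}]'

```text
clock: 7.8
tool_pos: [0.4258, 0.2133, 0.0349]
orientation: [-166.6, -25.5, -88.4]
force: [-1.9, -1.7, 3.8]
opening: 0.0213
gripper_force: 30.0
```

```bash
python3 - <<'E'
from h import *
go(BG+[0,0,.14],BR);print(ctrl.get_obs()["gripper_force"])
E
```

```text
delta [  60.   -29.3 -123. ] rot [-0.04 -0.08 -0.01] rows 2.8 | now [0.4258 0.2133 0.0349] [-166.6  -25.5  -88.4] F [-1.9 -1.7  3.8] open 21.3
29.959831964224577
```

The grip opening is 21.3 mm at 30 N, so the blade sits nearly flush in the pads. Lifting it out.

>>> apply_moves --deltas '[{"fingers":0,"delta_pos":[6,-3,-12],"angular":[0,0,0]},{"fingers":0,"delta_pos":[18,-9,-37],"angular":[0,0,0]},{"fingers":0,"delta_pos":[36,-18,-74],"angular":[0,0,0]},{"fingers":0,"delta_pos":[56,-27,-115],"angular":[0,0,0]},{"fingers":0,"delta_pos":[73,-36,-150],"angular":[0,0,0]},{"fingers":0,"delta_pos":[90,-44,-185],"angular":[0,0,0]},{"fingers":0,"delta_pos":[90,-44,-185],"angular":[0,0,0]}]'

```text
clock: 8.5
tool_pos: [0.4273, 0.2169, 0.2497]
orientation: [-166.4, -24.9, -88.4]
force: [0.7, 0.8, -2.0]
opening: 0.0213
gripper_force: 29.9
```

```bash
cat >> h.py <<'E'
TIP=np.array([-.0831,0,-.0397])
def goTip(p,pitch,off=26):
    R=down(-167.2)*Ro.from_rotvec([0,off-pitch,0],degrees=True)
    t=W(TIN,p)-R.apply(TIP);print("tcp",np.round(t,4));go(t,R);return t,R
E
python3 - <<'E'
from h import *
goTip([-60,0,220],0);print(np.round(ctrl.get_obs()["joint_pos"],1))
im=ctrl.snapshot("scene");t=ctrl.snapshot("top")
cv2.imwrite("pics/s5.png",np.hstack([crop(im,280,80,130,190,3),crop(t,120,170,130,190,3)]))
E
```

```text
tcp [ 0.3704 -0.293   0.2207]
delta [448.6 125.6 216.9] rot [-45.68   9.47  71.51] rows 10.3 | now [0.4273 0.2169 0.2497] [-166.4  -24.9  -88.4] F [ 0.7  0.8 -2. ] open 21.3
[ 68.6   4.6 -32.   23.3 -72.8 -74.8]
```

View pics/s5.png

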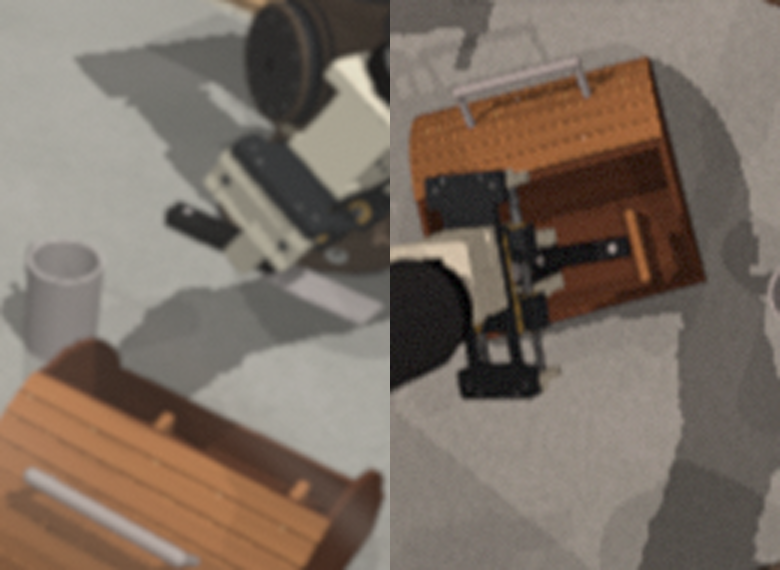

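The blade is held, with its handle butt at (180,215) and the steel out to (375,305) in the scene view. Next I carry it to the front of the tin.

```bash
python3 - <<'E'
from h import *
o=ctrl.get_obs();R0=Ro.from_euler('xyz',o["orientation"],degrees=True)
go([.48,-.03,.26],R0*Ro.from_rotvec([-22.8,4.7,35.7],degrees=True))
E
```

```text
delta [228.9 -24.7 100.1] rot [-22.8   4.7  35.7] rows 5.0 | now [0.426  0.2147 0.2452] [-166.6  -25.3  -88.4] F [ 0.8 -0.2 -2.9] open 21.2
```

>>> apply_moves --deltas '[{"fingers":0,"delta_pos":[229,-25,100],"angular":[-22.8,4.7,35.7]},{"fingers":0,"delta_pos":[229,-25,100],"angular":[-22.8,4.7,35.7]},{"fingers":0,"delta_pos":[229,-25,100],"angular":[-22.8,4.7,35.7]},{"fingers":0,"delta_pos":[229,-25,100],"angular":[-22.8,4.7,35.7]},{"fingers":0,"delta_pos":[229,-25,100],"angular":[-22.8,4.7,35.7]},{"fingers":0,"delta_pos":[229,-25,100],"angular":[-22.8,4.7,35.7]},{"fingers":0,"delta_pos":[229,-25,100],"angular":[-22.8,4.7,35.7]}]'

```text
clock: 9.3
tool_pos: [0.4799, -0.033, 0.2588]
orientation: [-173.4, -23.9, -128.1]
force: [-0.8, 0.3, -0.8]
opening: 0.0212
gripper_force: 29.9
```

```bash
python3 - <<'E'
from h import *
goTip([-60,0,180],0);print(np.round(ctrl.get_obs()["joint_pos"],1))
E
```

```text
tcp [ 0.3704 -0.293   0.1807]
delta [217.1 -52.7 189.1] rot [-22.94   4.06  35.4 ] rows 5.9 | now [ 0.4799 -0.033   0.2588] [-173.4  -23.9 -128.1] F [-0.8  0.3 -0.8] open 21.2
[ 31.6   9.  -21.2  14.6 -80.6 -73.3]
```

>>> apply_moves --deltas '[{"fingers":0,"delta_pos":[217,-53,189],"angular":[-22.9,4.1,35.4]},{"fingers":0,"delta_pos":[217,-53,189],"angular":[-22.9,4.1,35.4]},{"fingers":0,"delta_pos":[217,-53,189],"angular":[-22.9,4.1,35.4]},{"fingers":0,"delta_pos":[217,-53,189],"angular":[-22.9,4.1,35.4]},{"fingers":0,"delta_pos":[217,-53,189],"angular":[-22.9,4.1,35.4]},{"fingers":0,"delta_pos":[217,-53,189],"angular":[-22.9,4.1,35.4]},{"fingers":0,"delta_pos":[217,-53,189],"angular":[-22.9,4.1,35.4]},{"fingers":0,"delta_pos":[217,-53,189],"angular":[-22.9,4.1,35.4]}]'

```text
clock: 10.1
tool_pos: [0.3722, -0.2905, 0.1809]
orientation: [180.0, -26.0, -166.8]
force: [-0.2, 1.0, -0.9]
opening: 0.0209
gripper_force: 29.9
```

```bash
python3 - <<'E'
from h import *
goTip([-60,0,180],0);print(np.round(ctrl.get_obs()["joint_pos"],1))
goTip([-40,0,110],0)
im=ctrl.snapshot("scene");t=ctrl.snapshot("top");np.save("pics/s6.npy",im);np.save("pics/t6.npy",t)
for n,a in(("scene",(140,90,160,130)),("top",(280,160,120,130))):
    print(n,[np.round(proj(n,W(TIN,p))-a[:2],1).tolist() for p in([-60,15,180],[-60,-15,180],[-135,0,180])])
E
```

```text
tcp [ 0.3704 -0.293   0.1807]
delta [ 2.1 -2.   1.1] rot [-0.13  0.01  0.34] rows 0.1 | now [ 0.3722 -0.2905  0.1809] [ 180.   -26.  -166.8] F [-0.2  1.  -0.9] open 20.9
[ -6.6  16.5 -20.4   8.7 -77.9 -73.9]
tcp [ 0.3899 -0.2886  0.1107]
delta [-46.6  -2.2  55.3] rot [-0.13  0.01  0.34] rows 1.4 | now [ 0.3722 -0.2905  0.1809] [ 180.   -26.  -166.8] F [-0.2  1.  -0.9] open 20.9
scene [[91.0, 23.9], [83.8, 20.8], [103.9, 13.3]]
top [[64.1, 81.0], [74.2, 78.4], [76.4, 105.5]]
```

```bash
python3 - <<'E'
from h import *
s=np.load("pics/s6.npy");t=np.load("pics/t6.npy")
cv2.imwrite("pics/s6.png",np.hstack([crop(s,190,80,65,80,6),crop(t,315,215,65,80,6)]))
E
```

```text
(no output)
```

View pics/s6.png

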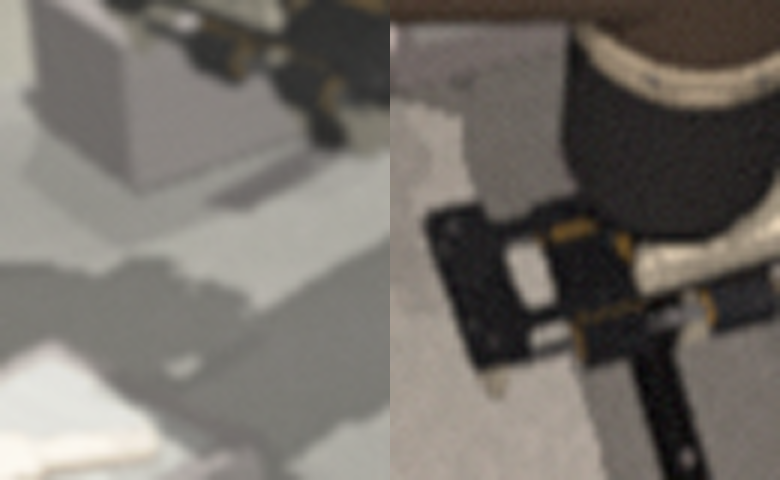

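The last picture does not help: the gripper hides the blade in both crops. I'll find the blade's height by touch on the solid lid top (z = 96 mm) near its front edge.

```bash
python3 - <<'E'
from h import *
goTip([-30,0,110],0);goTip([6,0,102],0)
E
```

```text
tcp [ 0.3996 -0.2863  0.1107]
delta [-54.6  -2.7  52.4] rot [-0.22  0.13  0.43] rows 1.5 | now [ 0.3735 -0.2898  0.1818] [-180.   -25.9 -166.7] F [ 0.4  0.7 -1.4] open 21.1
tcp [ 0.4347 -0.2784  0.1027]
delta [-90.5  -3.   43.9] rot [-0.22  0.13  0.43] rows 2.0 | now [ 0.3735 -0.2898  0.1818] [-180.   -25.9 -166.7] F [ 0.4  0.7 -1.4] open 21.1
```

>>> apply_moves --deltas '[{"fingers":0,"delta_pos":[-54,-3,52],"angular":[-0.2,0.1,0.4]},{"fingers":0,"delta_pos":[-54,-3,52],"angular":[-0.2,0.1,0.4]},{"fingers":0,"delta_pos":[-70,-3,47],"angular":[-0.2,0.1,0.4]},{"fingers":0,"delta_pos":[-90,-3,44],"angular":[-0.2,0.1,0.4]},{"fingers":0,"delta_pos":[-90,-3,44],"angular":[-0.2,0.1,0.4]},{"fingers":0,"delta_pos":[-90,-3,44],"angular":[-0.2,0.1,0.4]},{"fingers":0,"delta_pos":[-90,-3,44],"angular":[-0.2,0.1,0.4]}]'

```text
clock: 10.9
tool_pos: [0.4337, -0.2791, 0.1035]
orientation: [-180.0, -25.9, -167.2]
force: [0.8, -0.3, -1.1]
opening: 0.0208
gripper_force: 29.9
```

```bash
python3 - <<'E'
from h import *
goTip([6,0,102],0)
E
```

```text
tcp [ 0.4347 -0.2784  0.1027]
delta [-1.3  0.5  0.2] rot [ 0.    0.06 -0.03] rows 0.0 | now [ 0.4337 -0.2791  0.1035] [-180.   -25.9 -167.2] F [ 0.8 -0.3 -1.1] open 20.8
```

>>> apply_moves --deltas '[{"fingers":0,"delta_pos":[-0.9,0,1.8],"angular":[0,0,0]},{"fingers":0,"delta_pos":[-1.3,0,2.7],"angular":[0,0,0]},{"fingers":0,"delta_pos":[-1.3,0,2.7],"angular":[0,0,0]}]'

```text
clock: 11.2
tool_pos: [0.4333, -0.28, 0.1002]
orientation: [-180.0, -26.0, -167.3]
force: [0.2, -0.1, -1.1]
opening: 0.0212
gripper_force: 29.9
```

>>> apply_moves --deltas '[{"fingers":0,"delta_pos":[-0.4,0,0.9],"angular":[0,0,0]},{"fingers":0,"delta_pos":[-0.4,0,0.9],"angular":[0,0,0]}]'

```text
clock: 11.4
tool_pos: [0.4334, -0.2801, 0.0991]
orientation: [-180.0, -26.0, -167.3]
force: [0.1, 0.7, -0.1]
opening: 0.0212
gripper_force: 29.9
```

>>> apply_moves --deltas '[{"fingers":0,"delta_pos":[-0.4,0,0.9],"angular":[0,0,0]},{"fingers":0,"delta_pos":[-0.4,0,0.9],"angular":[0,0,0]}]'

```text
clock: 11.6
tool_pos: [0.4334, -0.2801, 0.0982]
orientation: [-180.0, -26.0, -167.3]
force: [-0.4, -0.5, -0.7]
opening: 0.0209
gripper_force: 29.9
```

>>> apply_moves --deltas '[{"fingers":0,"delta_pos":[-0.4,0,0.9],"angular":[0,0,0]},{"fingers":0,"delta_pos":[-0.4,0,0.9],"angular":[0,0,0]}]'

```text
clock: 11.8
tool_pos: [0.4334, -0.2801, 0.0972]
orientation: [-180.0, -26.0, -167.3]
force: [-0.8, -1.3, 1.2]
opening: 0.0211
gripper_force: 29.9
```

>>> apply_moves --deltas '[{"fingers":0,"delta_pos":[-0.4,0,0.9],"angular":[0,0,0]},{"fingers":0,"delta_pos":[-0.4,0,0.9],"angular":[0,0,0]}]'

```text
clock: 12.0
tool_pos: [0.4334, -0.28, 0.0962]
orientation: [-180.0, -26.0, -167.3]
force: [-1.6, -0.6, 2.2]
opening: 0.0207
gripper_force: 29.9
```

Contact came at TCP z of about 0.0975, where 0.0977 was predicted, so the blade's height is confirmed. I back off, drop to slot height (underside at 85 mm) and check.

>>> apply_moves --deltas '[{"fingers":0,"delta_pos":[0.9,0,-1.8],"angular":[0,0,0]},{"fingers":0,"delta_pos":[32.3,0,13.5],"angular":[0,0,0]},{"fingers":0,"delta_pos":[32.3,0,13.5],"angular":[0,0,0]},{"fingers":0,"delta_pos":[27.3,0,24],"angular":[0,0,0]},{"fingers":0,"delta_pos":[27.3,0,24],"angular":[0,0,0]},{"fingers":0,"delta_pos":[27.3,0,24],"angular":[0,0,0]}]'

```text
clock: 12.6
tool_pos: [0.3996, -0.2875, 0.086]
orientation: [180.0, -26.0, -167.3]
force: [0.9, 0.5, -1.3]
opening: 0.0209
gripper_force: 30.0
```

```bash
python3 - <<'E'
from h import *
goTip([-10,0,85.8],0);goTip([14,0,85.8],0)
E
```

```text
tcp [ 0.4191 -0.2819  0.0865]
delta [-18.    1.2  -9.4] rot [ 0.06 -0.   -0.09] rows 0.4 | now [ 0.3996 -0.2875  0.086 ] [ 180.   -26.  -167.3] F [ 0.9  0.5 -1.3] open 20.9
tcp [ 0.4425 -0.2766  0.0865]
delta [-39.6   1.2 -19.9] rot [ 0.06 -0.   -0.09] rows 0.9 | now [ 0.3996 -0.2875  0.086 ] [ 180.   -26.  -167.3] F [ 0.9  0.5 -1.3] open 20.9
```

>>> apply_moves --deltas '[{"fingers":0,"delta_pos":[-10,1.2,-5.3],"angular":[0,0,0]},{"fingers":0,"delta_pos":[-18,1.2,-9.4],"angular":[0,0,0]},{"fingers":0,"delta_pos":[-25,1.2,-12.8],"angular":[0,0,0]},{"fingers":0,"delta_pos":[-32,1.2,-16.2],"angular":[0,0,0]},{"fingers":0,"delta_pos":[-32,1.2,-16.2],"angular":[0,0,0]}]'

```text
clock: 13.1
tool_pos: [0.4359, -0.2784, 0.0869]
orientation: [-180.0, -25.9, -167.3]
force: [0.1, 0.2, -1.5]
opening: 0.0208
gripper_force: 30.0
```

>>> apply_moves --deltas '[{"fingers":0,"delta_pos":[-4,0,-2],"angular":[0,0,0]},{"fingers":0,"delta_pos":[-8,0,-3.7],"angular":[0,0,0]},{"fingers":0,"delta_pos":[-8,0,-3.7],"angular":[0,0,0]}]'

```text
clock: 13.4
tool_pos: [0.4433, -0.2766, 0.0869]
orientation: [-180.0, -25.9, -167.3]
force: [0.7, 0.8, -2.1]
opening: 0.0212
gripper_force: 30.0
```

```bash
python3 - <<'E'
from h import *
t=lambda o:Ro.from_euler('z',-12.8,degrees=True).apply(o["tool_pos"]+Ro.from_euler('xyz',o["orientation"],degrees=True).apply(TIP)-TIN[0])*1000
print("tip",t(ctrl.get_obs()))
rho=108
for a,p in((.1,0),(.2,0),(.35,0),(.5,0),(.7,5),(.9,10),(1.1,15),(1.25,20),(1.35,20),(1.42,20)):
    # lid underside pivot 120,90 ; slide rho gently shorter
    r=rho-10*a; x=120-r*np.cos(a); z=90+r*np.sin(a)-1
    print(a,round(x),round(z));goTip([x,0,z],p)
E
```

```text
tip [14.69077866 -0.38308512 86.26058906]
0.1 14 100
tcp [ 0.4421 -0.2767  0.1004]
delta [  7.    0.2 -11.7] rot [ 0.03  0.07 -0.11] rows 0.3 | now [ 0.4433 -0.2766  0.0869] [-180.   -25.9 -167.3] F [ 0.7  0.8 -2.1] open 21.2
0.2 16 110
tcp [ 0.4446 -0.2761  0.1108]
delta [  9.2   0.2 -22.1] rot [ 0.03  0.07 -0.11] rows 0.5 | now [ 0.4433 -0.2766  0.0869] [-180.   -25.9 -167.3] F [ 0.7  0.8 -2.1] open 21.2
0.35 22 125
tcp [ 0.4502 -0.2749  0.1256]
delta [ 10.5   0.2 -37.9] rot [ 0.03  0.07 -0.11] rows 0.8 | now [ 0.4433 -0.2766  0.0869] [-180.   -25.9 -167.3] F [ 0.7  0.8 -2.1] open 21.2
0.5 30 138
tcp [ 0.4578 -0.2731  0.1391]
delta [  9.4   0.2 -53.5] rot [ 0.03  0.07 -0.11] rows 1.1 | now [ 0.4433 -0.2766  0.0869] [-180.   -25.9 -167.3] F [ 0.7  0.8 -2.1] open 21.2
0.7 43 154
tcp [ 0.4709 -0.2702  0.1468]
delta [  0.7   0.2 -66.3] rot [ 0.03 -4.93 -0.11] rows 1.3 | now [ 0.4433 -0.2766  0.0869] [-180.   -25.9 -167.3] F [ 0.7  0.8 -2.1] open 21.2
0.9 58 167
tcp [ 0.4871 -0.2665  0.1513]
delta [-12.3   0.3 -77.6] rot [ 0.02 -9.93 -0.11] rows 1.6 | now [ 0.4433 -0.2766  0.0869] [-180.   -25.9 -167.3] F [ 0.7  0.8 -2.1] open 21.2
1.1 76 175
tcp [ 0.5059 -0.2622  0.1523]
delta [-29.2   0.3 -87. ] rot [  0.02 -14.93  -0.11] rows 1.8 | now [ 0.4433 -0.2766  0.0869] [-180.   -25.9 -167.3] F [ 0.7  0.8 -2.1] open 21.2
1.25 90 180
tcp [ 0.5217 -0.2586  0.1488]
delta [-45.3   0.3 -90.9] rot [ 1.000e-02 -1.993e+01 -1.100e-01] rows 2.3 | now [ 0.4433 -0.2766  0.0869] [-180.   -25.9 -167.3] F [ 0.7  0.8 -2.1] open 21.2
1.35 99 181
tcp [ 0.5309 -0.2565  0.1504]
delta [-53.1   0.4 -96.4] rot [ 1.000e-02 -1.993e+01 -1.100e-01] rows 2.3 | now [ 0.4433 -0.2766  0.0869] [-180.   -25.9 -167.3] F [ 0.7  0.8 -2.1] open 21.2
1.42 106 182
tcp [ 0.5373 -0.2551  0.1509]
delta [-58.8   0.4 -99.8] rot [ 1.000e-02 -1.993e+01 -1.100e-01] rows 2.3 | now [ 0.4433 -0.2766  0.0869] [-180.   -25.9 -167.3] F [ 0.7  0.8 -2.1] open 21.2
```

The blade went in freely. Levering the first part slowly.

>>> apply_moves --deltas '[{"fingers":0,"delta_pos":[3.5,0.2,-6],"angular":[0,0,0]},{"fingers":0,"delta_pos":[7,0.2,-11.7],"angular":[0,0,0]},{"fingers":0,"delta_pos":[8,0.2,-17],"angular":[0,0,0]},{"fingers":0,"delta_pos":[9,0.2,-22],"angular":[0,0,0]},{"fingers":0,"delta_pos":[10,0.2,-30],"angular":[0,0,0]},{"fingers":0,"delta_pos":[10.5,0.2,-38],"angular":[0,0,0]},{"fingers":0,"delta_pos":[10.5,0.2,-38],"angular":[0,0,0]}]'

```text
clock: 14.1
tool_pos: [0.4505, -0.2751, 0.1268]
orientation: [-179.9, -25.9, -167.3]
force: [-1.5, -0.2, -2.4]
opening: 0.0198
gripper_force: 30.0
```

```bash
python3 - <<'E'
from h import *
goTip([22,0,125],0)
s=ctrl.snapshot("scene");np.save("pics/s7.npy",s)
# lid tracking: light panel on lid top, bright low-saturation blob near the tin
hsv=cv2.cvtColor(s,cv2.COLOR_RGB2HSV)
d=cv2.absdiff(s,np.load("pics/s6.npy")).max(2)
print("diff in lid region",(d[130:190,165:240]>40).sum())
E
```

```text
tcp [ 0.4503 -0.2748  0.1257]
delta [-0.4  0.3  1. ] rot [-0.    0.14 -0.12] rows 0.0 | now [ 0.4505 -0.2751  0.1268] [-179.9  -25.9 -167.3] F [-1.5 -0.2 -2.4] open 19.8
diff in lid region 773
```

>>> apply_moves --deltas '[{"fingers":0,"delta_pos":[0,0,-8],"angular":[0,0,0]},{"fingers":0,"delta_pos":[-1,0,-15.6],"angular":[0,0,0]},{"fingers":0,"delta_pos":[-5.4,0,-22],"angular":[0,-2.5,0]},{"fingers":0,"delta_pos":[-9.8,0,-28.4],"angular":[0,-4.9,0]},{"fingers":0,"delta_pos":[-16,0,-34],"angular":[0,-7.4,0]},{"fingers":0,"delta_pos":[-22.8,0,-39.7],"angular":[0,-9.9,0]},{"fingers":0,"delta_pos":[-22.8,0,-39.7],"angular":[0,-9.9,0]}]'

```text
clock: 14.85
tool_pos: [0.4878, -0.2667, 0.1529]
orientation: [-179.9, -15.7, -167.4]
force: [-0.1, 0.2, -1.8]
opening: 0.02
gripper_force: 30.0
```

```bash
python3 - <<'E'
from h import *
for a,p in((.9,10),(1.0,12),(1.1,15),(1.2,17),(1.3,20),(1.4,20),(1.5,20)):
    r=108-10*a; x=120-r*np.cos(a); z=90+r*np.sin(a)-1
    goTip([x,0,z],p)
# where does the lid's top edge appear? bright panel / grey lid pixels
s=ctrl.snapshot("scene");t=ctrl.snapshot("top");np.save("pics/s8.npy",s);np.save("pics/t8.npy",t)
for a in (.3,.6,.9,1.1):
    print(a,[np.round(proj("scene",W(TIN,[120-124*np.cos(a)-6*np.sin(a)*0,y,90+124*np.sin(a)]))).tolist() for y in(75,-75)])
for p in ([60,75,0],): pass
for v in range(60,190,6): print(v,"".join("%4d"%int(s[v,u].mean()) for u in range(150,250,6)))
E
```

```text
tcp [ 0.4871 -0.2665  0.1513]
delta [0.2 0.4 1.7] rot [-0.04  0.3  -0.15] rows 0.0 | now [ 0.4878 -0.2667  0.1529] [-179.9  -15.7 -167.4] F [-0.1  0.2 -1.8] open 20.0
tcp [ 0.4961 -0.2644  0.153 ]
delta [-8.2  0.4 -2.4] rot [-0.04 -1.7  -0.15] rows 0.2 | now [ 0.4878 -0.2667  0.1529] [-179.9  -15.7 -167.4] F [-0.1  0.2 -1.8] open 20.0
tcp [ 0.5059 -0.2622  0.1523]
delta [-18.1   0.4  -4.5] rot [-0.05 -4.7  -0.15] rows 0.5 | now [ 0.4878 -0.2667  0.1529] [-179.9  -15.7 -167.4] F [-0.1  0.2 -1.8] open 20.0
tcp [ 0.5157 -0.26    0.1523]
delta [-27.8   0.5  -7.1] rot [-0.05 -6.7  -0.15] rows 0.8 | now [ 0.4878 -0.2667  0.1529] [-179.9  -15.7 -167.4] F [-0.1  0.2 -1.8] open 20.0
tcp [ 0.5263 -0.2576  0.1497]
delta [-38.9   0.5  -7.6] rot [-0.05 -9.7  -0.15] rows 1.1 | now [ 0.4878 -0.2667  0.1529] [-179.9  -15.7 -167.4] F [-0.1  0.2 -1.8] open 20.0
tcp [ 0.5355 -0.2555  0.1508]
delta [-47.7   0.5 -11.2] rot [-0.05 -9.7  -0.15] rows 1.1 | now [ 0.4878 -0.2667  0.1529] [-179.9  -15.7 -167.4] F [-0.1  0.2 -1.8] open 20.0
tcp [ 0.5447 -0.2534  0.151 ]
delta [-56.7   0.5 -13.9] rot [-0.05 -9.7
[... 1148 characters left out ...]
192 144 143 129 119 119 175 175 123 121 122
138  156 219 207 208 189 205 200 169 145 144 141 119 131 115 122 123 123
144  159 183 204 204 181 205 203 204 141 145 125 117 118 120 121 122 121
150  147 173 189 187 206 208 208 203 199 141 142 107 120 122 120 121 121
156  163 147 187 181 168 244 233 235 228 219 201 127 105 111 129 147 169
162  172 153 186 189 119 219 208 186 192 166 163 142 129 131 158 164 163
168  175 161 165 179 128 126 143 128 169 159 148 131 132 152 184 170 167
174  178 161 160 161 125 126 167 203 182 142 132 131 131 147 174 175 148
180  177 172 166 174 162 158 235 235 201 136 129 133 131 136 159 156 150
186  179 176 151 193 158 158 190 196 178 130 131 130 126 136 158 162 149
```

>>> apply_moves --deltas '[{"fingers":0,"delta_pos":[-8,0.4,-2.4],"angular":[0,-1.7,0]},{"fingers":0,"delta_pos":[-18,0.4,-4.5],"angular":[0,-4.7,0]},{"fingers":0,"delta_pos":[-28,0.4,-7],"angular":[0,-6.7,0]},{"fingers":0,"delta_pos":[-33,0.4,-7.4],"angular":[0,-8.2,0]},{"fingers":0,"delta_pos":[-39,0.4,-7.6],"angular":[0,-9.7,0]},{"fingers":0,"delta_pos":[-48,0.4,-11],"angular":[0,-9.7,0]},{"fingers":0,"delta_pos":[-56,0.4,-13.7],"angular":[0,-9.7,0]},{"fingers":0,"delta_pos":[-56,0.4,-13.7],"angular":[0,-9.7,0]},{"fingers":0,"delta_pos":[-56,0.4,-13.7],"angular":[0,-9.7,0]}]'

```text
clock: 15.85
tool_pos: [0.5436, -0.2534, 0.1488]
orientation: [-180.0, -6.3, -167.3]
force: [-0.4, -0.2, -0.0]
opening: 0.0196
gripper_force: 30.0
```

```bash
python3 - <<'E'
from h import *
a=1.5;r=108-15;goTip([120-r*np.cos(a),0,90+r*np.sin(a)-1],20)
for n in("scene","top"):
    s=ctrl.snapshot(n);np.save(f"pics/{n}9.npy",s)
    for a in (1.0,1.2,1.4,1.55):
        print(n,a,[np.round(proj(n,W(TIN,[120-124*np.cos(a)+6*np.sin(a),y,90+124*np.sin(a)+6*np.cos(a)]))).tolist() for y in(75,-75)])
s=np.load("pics/scene9.npy")
for v in range(90,200,5): print(v,"".join("%4d"%int(s[v,u].mean()) for u in range(150,250,5)))
E
```

```text
tcp [ 0.5447 -0.2534  0.151 ]
delta [-0.8 -0.2 -2.2] rot [-0.01 -0.3  -0.1 ] rows 0.0 | now [ 0.5436 -0.2534  0.1488] [-180.    -6.3 -167.3] F [-0.4 -0.2 -0. ] open 19.6
scene 1.0 [[217.0, 131.0], [180.0, 114.0]]
scene 1.2 [[211.0, 131.0], [174.0, 114.0]]
scene 1.4 [[204.0, 133.0], [167.0, 116.0]]
scene 1.55 [[199.0, 136.0], [162.0, 118.0]]
top 1.0 [[314.0, 205.0], [364.0, 193.0]]
top 1.2 [[312.0, 197.0], [363.0, 184.0]]
top 1.4 [[310.0, 189.0], [361.0, 176.0]]
top 1.55 [[308.0, 182.0], [359.0, 170.0]]
90  111 109 110 112 113 114 105 127 127 105  47  39 127 134 135 133 132 131 131 160
95  112 109 109 111 105  62  51 129  87 122  59  40 121 133 133 132 133 132 133 154
100  111 108 109 109  82  56  48 122 139 129  96  42  78 102 132 133 135 134 131 157
105  112 111 109 109 112 123 115 107  59 113 116  55  55  81  50  67  58  93 147 163
110  112 111 110 110 110 149 104  48  49  65  61  48  50  51  55  56  53 100 152 165
115  114 111 110 110 112 110 112  82  56  80  51  59  49  55  60  56 121 128 174 171
120  116 113 139 161 114 111 108 142 163 158  49  67  67  70  88 123 125 169 172 173
[... 575 characters left out ...]
 105 142 142 156 171
160  165 137 180 174 132 108 244 238 222 196 131 169 156 154 124 137 130 165 169 172
165  174 175 170 188 146 126 166 168 146 145 125 170 152 149 133 131 133 171 169 165
170  177 161 159 161 112 126 127 131 186 111 126 218 147 131 132 132 191 193 197 178
175  179 163 161 160 159 125 128 196 191 231 128 134 131 131 130 130 159 194 186 145
180  177 175 163 169 178 156 158 236 234 235 142 138 129 132 132 124 148 162 157 151
185  179 178 159 189 168 161 158 187 197 190 150 137 131 131 129 102 151 159 162 150
190  175 175 169 130 166 182 154 180 196 188 106 131 130 133 148  99 151 159 163 149
195  173 176 175 173 162 140 144  86  96  95  90 111 147 149 153 155 150 159 163 149
```

The lid's top edge in the scene image matches about 1.5 rad, and contact came where predicted, so the blade has not slipped. Withdrawing.

```bash
python3 - <<'E'
from h import *
goTip([20,0,185],20);goTip([-70,0,215],0)
E
```

```text
tcp [ 0.4536 -0.2741  0.1542]
delta [91.8 -0.4  4.9] rot [-0.   -0.33 -0.11] rows 1.8 | now [ 0.543  -0.2535  0.1489] [-180.    -6.3 -167.3] F [-0.1 -0.4 -0.6] open 19.7
tcp [ 0.3606 -0.2952  0.2157]
delta [193.3  -0.6 -45.8] rot [ 0.02 19.67 -0.11] rows 4.0 | now [ 0.543  -0.2535  0.1489] [-180.    -6.3 -167.3] F [-0.1 -0.4 -0.6] open 19.7
```

>>> apply_moves --deltas '[{"fingers":0,"delta_pos":[20,-0.4,1],"angular":[0,0,0]},{"fingers":0,"delta_pos":[55,-0.4,3],"angular":[0,0,0]},{"fingers":0,"delta_pos":[92,-0.4,5],"angular":[0,0,0]},{"fingers":0,"delta_pos":[130,-0.4,-15],"angular":[0,7,0]},{"fingers":0,"delta_pos":[160,-0.4,-30],"angular":[0,13,0]},{"fingers":0,"delta_pos":[193,-0.4,-46],"angular":[0,19.5,0]},{"fingers":0,"delta_pos":[193,-0.4,-46],"angular":[0,19.5,0]}]'

```text
clock: 16.65
tool_pos: [0.3603, -0.2952, 0.2168]
orientation: [-180.0, -25.9, -167.3]
force: [1.1, 0.6, -1.9]
opening: 0.0201
gripper_force: 30.0
```

```bash
python3 - <<'E'
from h import *
from scipy.spatial.transform import Slerp
o=ctrl.get_obs();R0=Ro.from_euler('xyz',o["orientation"],degrees=True)
M=Slerp([0,1],Ro.concatenate([R0,BR]))(.5);go([.48,-.03,.27],M);go(BG+[0,0,.215],BR)
s=ctrl.snapshot("scene")
for v in range(110,150,4): print(v,"".join("%4d"%int(s[v,u].mean()) for u in range(150,250,4)))
E
```

```text
delta [-134.1  232.4 -124.5] rot [ 22.83  -4.42 -35.81] rows 5.9 | now [ 0.3603 -0.2952  0.2168] [-180.   -25.9 -167.3] F [ 1.1  0.6 -1.9] open 20.1
delta [-143.4  481.9 -106.8] rot [ 45.65  -8.84 -71.61] rows 10.3 | now [ 0.3603 -0.2952  0.2168] [-180.   -25.9 -167.3] F [ 1.1  0.6 -1.9] open 20.1
110  111 109 112 110 110 110 110 111 112 136 158 151 142 142 143 124 129 127 141 147 147 145 146 156 164
114  112 111 110 111 110 111 111 105 102 125 158 159 154 141 143 143 144 146 147 148 155 168 171 170 169
118  113 113 111 152 110 111 107  90  91 119 156 157 157 160 146 141 127 140 166 171 172 169 169 169 170
122  114 115 113 121 154 152  94  92  95 105 110 111 111 110 119 111 117 129 151 154 170 171 169 167 139
126  115 115 112 117 132 122 153 145  97 114 115 119 119 119 120 119 118 119 120 117 124 170 153 120 119
130  111 125 143 141 143 151 131 121 151 156 122 120 120 120 120 119 118 120 121 120 121 119 120 121 121
134  152 151 155 165 139 145 145 151 133 121 155 163 122 120 120 120 121 121 127 122 121 120 120 120 121
138  153 198 207 204 132 147 147 147 148 153 132 121 126 117 119 120 120 140 131 116 114 120 123 122 122
142  160 183 194 204 136 146 145 148 148 147 147 135 132 135 119 117 117 113 112 116 122 121 123 121 121
146  154 199 206 207 150 148 147 147 144 147 146 141 125 122 126 131 121 120 121 121 118 121 120 119 136
```

The lid edge runs from (162,118) to (198,136), which matches about 1.55 rad. Returning to the caddy.

>>> apply_moves --deltas '[{"fingers":0,"delta_pos":[-134,232,-124],"angular":[22.8,-4.4,-35.8]},{"fingers":0,"delta_pos":[-134,232,-124],"angular":[22.8,-4.4,-35.8]},{"fingers":0,"delta_pos":[-134,232,-124],"angular":[22.8,-4.4,-35.8]},{"fingers":0,"delta_pos":[-134,232,-124],"angular":[22.8,-4.4,-35.8]},{"fingers":0,"delta_pos":[-134,232,-124],"angular":[22.8,-4.4,-35.8]},{"fingers":0,"delta_pos":[-134,232,-124],"angular":[22.8,-4.4,-35.8]},{"fingers":0,"delta_pos":[-134,232,-124],"angular":[22.8,-4.4,-35.8]},{"fingers":0,"delta_pos":[-134,232,-124],"angular":[22.8,-4.4,-35.8]}]'

```text
clock: 17.5
tool_pos: [0.4808, -0.0284, 0.2684]
orientation: [-173.5, -23.3, -127.7]
force: [-0.5, 0.2, -0.7]
opening: 0.0199
gripper_force: 30.0
```

```bash
python3 - <<'E'
from h import *
go(BG+[0,0,.215],BR)
E
```

```text
delta [-152.2  185.   -66.7] rot [ 22.75  -4.17 -35.77] rows 5.0 | now [ 0.4808 -0.0284  0.2684] [-173.5  -23.3 -127.7] F [-0.5  0.2 -0.7] open 19.9
```

>>> apply_moves --deltas '[{"fingers":0,"delta_pos":[-152,185,-67],"angular":[22.8,-4.2,-35.8]},{"fingers":0,"delta_pos":[-152,185,-67],"angular":[22.8,-4.2,-35.8]},{"fingers":0,"delta_pos":[-152,185,-67],"angular":[22.8,-4.2,-35.8]},{"fingers":0,"delta_pos":[-152,185,-67],"angular":[22.8,-4.2,-35.8]},{"fingers":0,"delta_pos":[-152,185,-67],"angular":[22.8,-4.2,-35.8]},{"fingers":0,"delta_pos":[-152,185,-67],"angular":[22.8,-4.2,-35.8]},{"fingers":0,"delta_pos":[-152,185,-67],"angular":[22.8,-4.2,-35.8]},{"fingers":0,"delta_pos":[-152,185,-67],"angular":[22.8,-4.2,-35.8]}]'

```text
clock: 18.3
tool_pos: [0.4257, 0.2106, 0.2501]
orientation: [-166.8, -25.5, -88.6]
force: [0.2, -1.3, -0.3]
opening: 0.0197
gripper_force: 30.0
```

```bash
python3 - <<'E'
from h import *
go(BG+[.003,0,.03],BR);go(BG+[.003,0,.005],BR)
E
```

```text
delta [-82.3  34.7 162.4] rot [ 0.16 -0.13 -0.13] rows 3.7 | now [0.4257 0.2106 0.2501] [-166.8  -25.5  -88.6] F [ 0.2 -1.3 -0.3] open 19.7
delta [-93.1  39.9 184.3] rot [ 0.16 -0.13 -0.13] rows 4.2 | now [0.4257 0.2106 0.2501] [-166.8  -25.5  -88.6] F [ 0.2 -1.3 -0.3] open 19.7
```

>>> apply_moves --deltas '[{"fingers":0,"delta_pos":[-21,9,41],"angular":[0,0,0]},{"fingers":0,"delta_pos":[-42,18,82],"angular":[0,0,0]},{"fingers":0,"delta_pos":[-63,27,123],"angular":[0,0,0]},{"fingers":0,"delta_pos":[-82,35,162],"angular":[0,0,0]},{"fingers":0,"delta_pos":[-88,37.5,173],"angular":[0,0,0]},{"fingers":0,"delta_pos":[-93,40,184],"angular":[0,0,0]},{"fingers":0,"delta_pos":[-93,40,184],"angular":[0,0,0]}]'

```text
clock: 19.0
tool_pos: [0.4281, 0.21, 0.0386]
orientation: [-166.9, -25.8, -88.7]
force: [-9.3, -2.1, -5.5]
opening: 0.0201
gripper_force: 30.0
```

```bash
python3 - <<'E'
from h import *
go(BG+[.003,0,.003],BR)
E
```

```text
delta [-3.5 -1.  -0.6] rot [ 0.38 -0.42 -0.18] rows 0.1 | now [0.4281 0.21   0.0386] [-166.9  -25.8  -88.7] F [-9.3 -2.1 -5.5] open 20.1
```

Touching something lightly toward -x (9 N). Easing off 4 mm forward, then releasing.

>>> apply_moves --deltas '[{"fingers":0,"delta_pos":[0,3.5,0],"angular":[0,0,0]},{"fingers":0,"delta_pos":[0,3.5,0],"angular":[0,0,0]}]'

```text
clock: 19.2
tool_pos: [0.426, 0.2129, 0.0398]
orientation: [-166.7, -25.5, -88.6]
force: [-0.5, 0.9, -0.7]
opening: 0.02
gripper_force: 30.0
```

>>> apply_moves --deltas '[{"fingers":0,"delta_pos":[-0.6,0.2,1.5],"angular":[0,0,0]},{"fingers":29,"delta_pos":[-0.6,0.2,1.5],"angular":[0,0,0]},{"fingers":29,"delta_pos":[-0.6,0.2,1.5],"angular":[0,0,0]},{"fingers":29,"delta_pos":[-0.6,0.2,1.5],"angular":[0,0,0]},{"fingers":29,"delta_pos":[-0.6,0.2,1.5],"angular":[0,0,0]}]'

```text
clock: 19.7
tool_pos: [0.4256, 0.2141, 0.0383]
orientation: [-166.7, -25.5, -88.5]
force: [0.0, 0.3, 0.6]
opening: 0.0289
gripper_force: 0.0
```

>>> apply_moves --deltas '[{"fingers":29,"delta_pos":[4,-1.8,-9],"angular":[0,0,0]},{"fingers":29,"delta_pos":[13,-6,-27],"angular":[0,0,0]},{"fingers":29,"delta_pos":[28,-13,-57],"angular":[0,0,0]},{"fingers":29,"delta_pos":[47,-22,-98],"angular":[0,0,0]},{"fingers":29,"delta_pos":[70,-33,-146],"angular":[0,0,0]},{"fingers":29,"delta_pos":[92,-43,-192],"angular":[0,0,0]},{"fingers":29,"delta_pos":[92,-43,-192],"angular":[0,0,0]}]'

```text
clock: 20.4
tool_pos: [0.4243, 0.218, 0.2616]
orientation: [-166.5, -25.0, -88.5]
force: [0.8, 0.6, -0.4]
opening: 0.0291
gripper_force: 0.0
```

```bash
python3 - <<'E'
from h import *
go(W(CAD,[165,0,290]),down(-77.3))
s=ctrl.snapshot("scene")
# dark handle pixels inside the caddy in the scene view
m=(s.max(2)<60).astype(np.uint8); m[:,:270]=0;m[:170]=0;m[260:]=0;m[:,400:]=0
n,l,st,ce=cv2.connectedComponentsWithStats(m)
for i in range(1,n):
    if st[i,4]>25: print(st[i],np.round(ce[i]))
for p in([-80,-88,49],[-77,7,49],[-70,80,34]): print(np.round(proj("scene",W(CAD,p))))
E
```

```text
delta [ -35.7 -240.2    8.5] rot [-10.85 -26.11  -8.  ] rows 4.9 | now [0.4243 0.218  0.2616] [-166.5  -25.   -88.5] F [ 0.8  0.6 -0.4] open 29.1
[332 220  20  11  71] [342. 225.]
[324. 215.]
[356. 232.]
[380. 252.]
```

The handle blob at (342,225) lies on the expected line, so the blade is back on its rests. Now to the rod.

>>> apply_moves --deltas '[{"fingers":34,"delta_pos":[-36,-190,8],"angular":[-10.9,-26.1,-8]},{"fingers":34,"delta_pos":[-36,-190,8],"angular":[-10.9,-26.1,-8]},{"fingers":34,"delta_pos":[-36,-190,8],"angular":[-10.9,-26.1,-8]},{"fingers":34,"delta_pos":[-36,-190,8],"angular":[-10.9,-26.1,-8]},{"fingers":34,"delta_pos":[-36,-190,8],"angular":[-10.9,-26.1,-8]},{"fingers":34,"delta_pos":[-36,-190,8],"angular":[-10.9,-26.1,-8]},{"fingers":34,"delta_pos":[-36,-190,8],"angular":[-10.9,-26.1,-8]}]'

```text
clock: 21.15
tool_pos: [0.6074, 0.2681, 0.2708]
orientation: [179.4, -0.5, -77.4]
force: [0.1, 0.0, -0.8]
opening: 0.034
gripper_force: 0.0
```

```bash
python3 - <<'E'
from h import *
go(W(CAD,[115,0,215]),down(-77.3));go(W(CAD,[115,0,129]),down(-77.3))
E
```

```text
delta [ 2.2 -2.1 55.8] rot [ 0.55 -0.54 -0.11] rows 1.1 | now [0.6074 0.2681 0.2708] [179.4  -0.5 -77.4] F [ 0.1  0.  -0.8] open 34.0
delta [  1.4  -2.9 141.8] rot [ 0.55 -0.54 -0.11] rows 2.8 | now [0.6074 0.2681 0.2708] [179.4  -0.5 -77.4] F [ 0.1  0.  -0.8] open 34.0
```

>>> apply_moves --deltas '[{"fingers":34,"delta_pos":[2,-2.5,45],"angular":[0.5,-0.5,0]},{"fingers":34,"delta_pos":[1.4,-2.9,90],"angular":[0.5,-0.5,0]},{"fingers":34,"delta_pos":[1.4,-2.9,120],"angular":[0.5,-0.5,0]},{"fingers":34,"delta_pos":[1.4,-2.9,141],"angular":[0.5,-0.5,0]},{"fingers":20,"delta_pos":[1.4,-2.9,141],"angular":[0.5,-0.5,0]},{"fingers":20,"delta_pos":[1.4,-2.9,141],"angular":[0.5,-0.5,0]},{"fingers":20,"delta_pos":[1.4,-2.9,141],"angular":[0.5,-0.5,0]}]'

```text
clock: 21.85
tool_pos: [0.6113, 0.2675, 0.1335]
orientation: [-179.7, 0.1, -77.3]
force: [0.5, 0.6, 0.4]
opening: 0.0209
gripper_force: 0.0
```

>>> apply_moves --deltas '[{"fingers":20,"delta_pos":[0,26,-9],"angular":[0,0,0]},{"fingers":20,"delta_pos":[0,46,-21],"angular":[0,0,0]},{"fingers":20,"delta_pos":[0,66,-29],"angular":[0,0,0]},{"fingers":20,"delta_pos":[0,86,-35],"angular":[0,0,0]},{"fingers":20,"delta_pos":[0,106,-38],"angular":[0,0,0]},{"fingers":20,"delta_pos":[0,126,-38],"angular":[0,0,0]},{"fingers":20,"delta_pos":[0,146,-36],"angular":[0,0,0]},{"fingers":20,"delta_pos":[0,166,-32],"angular":[0,0,0]},{"fingers":20,"delta_pos":[0,186,-24],"angular":[0,0,0]},{"fingers":20,"delta_pos":[0,206,-14],"angular":[0,0,0]}]'

```text
clock: 22.85
tool_pos: [0.4107, 0.2227, 0.1471]
orientation: [-179.6, 0.2, -77.4]
force: [1.4, 1.0, 0.5]
opening: 0.02
gripper_force: 0.8
```

>>> apply_moves --deltas '[{"fingers":20,"delta_pos":[0,10,7],"angular":[0,0,0]},{"fingers":20,"delta_pos":[0,18,13],"angular":[0,0,0]},{"fingers":20,"delta_pos":[0,23,17],"angular":[0,0,0]},{"fingers":20,"delta_pos":[0,23,17],"angular":[0,0,0]}]'

```text
clock: 23.25
tool_pos: [0.3873, 0.2166, 0.1276]
orientation: [-179.9, 0.0, -77.4]
force: [-0.2, -0.4, 0.4]
opening: 0.0199
gripper_force: 0.0
```

```bash
python3 - <<'E'
from h import *
o=ctrl.get_obs();print(Ro.from_euler('z',-12.7,degrees=True).apply(o["tool_pos"]-CAD[0]),o["force"])
E
```

```text
[-0.11252966  0.00083472  0.12759835] [-0.21054662 -0.43761953  0.44742306]
```

>>> apply_moves --deltas '[{"fingers":20,"delta_pos":[0,2,1],"angular":[0,0,0]},{"fingers":20,"delta_pos":[0,4,1.5],"angular":[0,0,0]},{"fingers":20,"delta_pos":[0,4,1.5],"angular":[0,0,0]}]'

```text
clock: 23.55
tool_pos: [0.3847, 0.2163, 0.1264]
orientation: [-179.8, 0.1, -77.4]
force: [5.9, -0.1, -4.2]
opening: 0.0208
gripper_force: 2.9
```

>>> apply_moves --deltas '[{"fingers":20,"delta_pos":[0,1.5,0],"angular":[0,0,0]},{"fingers":20,"delta_pos":[0,1.5,0],"angular":[0,0,0]}]'

```text
clock: 23.75
tool_pos: [0.3845, 0.2163, 0.1266]
orientation: [-179.7, 0.1, -77.4]
force: [14.0, -0.1, -9.8]
opening: 0.02
gripper_force: 6.9
```

Firm stop, so the cover is shut. Backing off, opening the fingers and lifting clear.

>>> apply_moves --deltas '[{"fingers":26,"delta_pos":[0,-4,0],"angular":[0,0,0]},{"fingers":34,"delta_pos":[0,-4,0],"angular":[0,0,0]},{"fingers":34,"delta_pos":[0,-4,0],"angular":[0,0,0]},{"fingers":34,"delta_pos":[0,-4,-30],"angular":[0,0,0]},{"fingers":34,"delta_pos":[0,-4,-80],"angular":[0,0,0]},{"fingers":34,"delta_pos":[0,-4,-120],"angular":[0,0,0]},{"fingers":34,"delta_pos":[-180,20,-150],"angular":[0,0,0]},{"fingers":34,"delta_pos":[-180,20,-150],"angular":[0,0,0]},{"fingers":34,"delta_pos":[-180,20,-150],"angular":[0,0,0]},{"fingers":34,"delta_pos":[-180,20,-150],"angular":[0,0,0]}]'

```text
clock: 24.75
tool_pos: [0.322, 0.3888, 0.2771]
orientation: [-179.9, 0.1, -77.4]
force: [0.3, -0.9, -0.4]
opening: 0.0342
gripper_force: 0.0
```

```bash
python3 - <<'E'
from h import *
s=ctrl.snapshot("scene");t=ctrl.snapshot("top");o=ctrl.get_obs();print(o["tool_pos"],o["force"])
# rod: bright low-saturation pixels near the predicted shut line, versus 0.06 rad open
for a in (0,.06,.12):
    q=np.radians(48.2)+a
    print(a,[np.round(proj("scene",W(CAD,[-165*np.cos(q),y,20+165*np.sin(q)])),1).tolist() for y in(-60,0,60)])
e=s[:,:,:].astype(int)
for u in (345,358,370): print(u,[int(e[v,u].mean()) for v in range(175,225)])
for n,i in(("scene",s),("top",t)):
    d=cv2.absdiff(i,np.load(f"pics/{n}0.npy")).max(2)
    for nm,p in(("pitcher",[.388,-.014,.1]),("shaker",[.54,-.12,.098]),("syrup",[.741,.003,.1])):
        u,v=proj(n,p).astype(int);print(n,nm,u,v,int((d[v-8:v+9,u-8:u+9]>40).sum()))
E
```

```text
[0.32198421 0.38995304 0.27659808] [-0.70128099 -0.95651521  0.55023358]
0 [[344.0, 185.5], [365.7, 195.5], [388.9, 206.1]]
0.06 [[342.7, 185.0], [364.6, 195.0], [388.0, 205.8]]
0.12 [[341.3, 184.6], [363.4, 194.8], [386.9, 205.6]]
345 [118, 119, 119, 120, 119, 121, 119, 121, 136, 167, 188, 184, 163, 138, 121, 118, 118, 122, 122, 123, 124, 131, 142, 154, 162, 170, 174, 173, 172, 167, 155, 133, 122, 118, 123, 121, 124, 124, 127, 127, 128, 124, 127, 127, 130, 131, 133, 130, 117, 91]
358 [109, 115, 118, 118, 117, 116, 118, 117, 118, 120, 119, 119, 119, 123, 144, 172, 188, 181, 158, 133, 117, 116, 118, 120, 120, 120, 119, 120, 118, 119, 118, 119, 118, 117, 119, 118, 118, 118, 117, 120, 118, 121, 122, 122, 125, 125, 124, 123, 125, 127]
370 [100, 100, 101, 100, 101, 101, 99, 99, 100, 100, 99, 100, 98, 101, 102, 104, 107, 111, 116, 132, 164, 187, 186, 169, 143, 122, 117, 118, 120, 120, 121, 118, 120, 120, 119, 117, 118, 120, 121, 119, 116, 115, 113, 113, 116, 120, 122, 121, 122, 123]
scene pitcher 301 165 0
scene shaker 235 167 0
scene syrup 195 221 0
top pitcher 258 267 0
top shaker 292 216 0
top syrup 250 152 0
```

The rod image is where the shut cover puts it, the firm stop was felt, the bystanders are unmoved, and the robot is clear. Handing in.

```bash
python3 -c "
from plant import ctrl
print(ctrl.close_job())"
```

```text
the job is handed in; nothing more can be done
None
```

I finished the sequence and handed the job in at about 25 s of the 72 s; no verdict came back. The lid stands at about 1.5 rad, the blade is back on its rests and the cover is pushed to its shut stop. The pitcher, shaker and syrup bottle showed no movement; I did not re-check the cup and spoon.

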